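Load, check and lock the taper-plug carrier

ROBOT

A 6-joint arm with a two-finger parallel gripper is mounted at the origin on a cart in front of the work surface, level with it; the furniture and walls round the work are solid. World frame = base frame: x ahead of the robot, y to its left, z up, the work surface at z = 0. Lengths are in m, angles in degrees, forces in N, time in s.
With the tool pointing down it reaches from about 0.35 to 0.775 m from the base axis. Payload 7.3 kg.
Tool frame: the origin (TCP) lies on the centre line of the jaws, within the pads' length; the fingertips stand 14 mm ahead of it and the grasp point (between the pads) lies 5 mm behind it (robot.finger_overhang is the z of the fingertips in the tool frame, in m); z points along the fingers, y is the line along which they close (so a half turn about z gives the same grasp; the last joint's range is limited). The gripper opens to 92 mm and grips with 3 to 60 N. Pads are 19 mm wide; open, the fingers measure 130 mm over their backs; the gripper's body (75 mm by 190 mm) begins 47 mm behind the grasp point.
Start: joints at [-79.87, 19.595, 87.324, -0, 73.075, -8.365], TCP at [0.167, -0.498, 0.241] pointing down, gripper open.
Joint ranges: [-145.02, 145.02], [-44.19, 115.74], [2.07, 154.8], [-57.11, 237.11], [16.16, 152.29], [-177.93, 177.93]. Speed limits (degrees/s): [147.25, 147.25, 180, 180, 180, 180].

INTERFACE

Orientations are given as [roll, pitch, yaw] about the fixed x, y, z axes, in that order (R = Rz(yaw) Ry(pitch) Rx(roll)).
In Python, from station import robot gives the robot as it stands.
- The arm moves only by the tool move_arm, never from a script. Its argument "deltas" is a list of rows, each an object of numbers: "tx", "ty", "tz": the shift along the tool's x, y, z in mm; "yaw": the turn about the tool's z in degrees; "grip": the gripper's target within -1 to 1 (fully open at 1, half-way at 0, shut at -1). A call has 1 to 12 rows; each row is the pose to reach, as a shift and turn from the pose commanded when the call began, along the tool's axes at that moment; what a row does not reach only later rows make up. A row lasts 1/10 s, in which the tool goes at most 50 mm and 8.59 degrees, less where a joint would pass 70% of its speed; a pose out of reach is approached as far as the arm can. A call with a gripper value outside its range is refused whole. The fingers move at their own pace and stop on an object; the grip force is fixed at half the most. Time passes only in rows, so rows that repeat a pose let the fingers close. It gives the time, the measured TCP pose, the force, the opening and the grip force at its end, in the units of the state.
- robot.get_state(): the state, without advancing time (a new reading comes with each control period).
- robot.capture(name): name is "scene" or "side" or "wrist"; returns a dict with "frame" (420x560x3 uint8, red, green, blue), "range_z" (420x560 float32, m along the optical axis (not along the pixel's ray), 0 where there is no reading), "mtx" (3x3 intrinsics, pixels), "rvec" (rotation vector, rad) and "tvec" (3), from world to camera coordinates, as OpenCV has them. Camera axes: x right, y down, z forward; pixel columns grow to the right and rows downward; lengths in m; the calibration is good to about 2 mm. A picture is of the moment at which its call begins.
- robot.job_done(): hands the job in; it is judged then, once.
The state is a dict: "clock": time; "joint_positions": joint angles; "qvel": joint speeds; "joint_efforts": joint torques, N m; "tool_pos": TCP position; "eef_rot": TCP orientation; "ft_force": force on the tool from outside, world axes, zero at the start; "wrist_torque": the same for the moment, N m; "grip_width": opening from 0.0 (shut) to 1.0 (fully open); "grip_force": force on a finger pad.
Only numpy, scipy, OpenCV 4.12 (cv2) and the standard library are available. Lean on these libraries where they do the work, as an engineer would, in place of code of your own. Each camera call takes 0.05 s, during which the arm holds its last target. There are 200 camera calls.

TASK

Pack the white ceramic taper plugs (two or three of them) standing on the bench into the carrier: set each into the steel cup of its own size, fully home, and let it go. When all are in, check that none sticks: smallest first, lift each one about a centimetre off its seat, keeping it inside its cup, and set it down home again. Then swing the bar shut over them until its end rests in the catch, and only then slide the bolt fully home into the bar's end; be gentle with the ceramic and leave everything else on the bench where it is.

Things in the scene. Friction and masses are not known exactly. Their poses are not given: they have to be found in the camera images.
- carrier: aluminium carrier fixed to the bench: plate 100 x 362 x 12 mm; origin on the bench under the middle of the row of three cups; its y axis runs along the row (cup centres at y = -72, 0, +72 mm, sizes in any order), z up. Hinge post of the swing bar at y = +130 mm, pedestal of the barrel bolt at y = -148 to -202 mm (30 mm wide, its guides up to 104 mm high)
- bar_pivot (a point): on the vertical hinge axis of the swing bar, at the bar's underside (90 mm above the bench); the hub round it is 28 mm across and reaches 104 mm above the bench
- catch (a point): middle of the catch's ledge, 90 mm above the bench, at y = -120 mm on the carrier: the closed bar's end rests over it against a stop cheek (up to 105 mm high) on its -x side
- bar (a joint): swing bar's angle, rad: 0 = closed over the cups, end in the catch (a stop); up to 1.6 as it swings out level towards the carrier's +x side (counter-clockwise from above). Hinge friction 0.06 N m, stays where left. Steel bar 18 mm wide, 262 mm long, 90 to 98 mm above the bench; clears the knobs of seated plugs by about 6 mm
- bar_handle (a point): top centre of the upright black handle peg on the swing bar: 14 mm diameter, rises 36 mm from the bar's top (98 to 134 mm above the bench), 200 mm from the hinge axis; moves with the bar
- bolt (a joint): barrel bolt's travel, m: 0 = drawn back, 0.026 = fully home (a stop), its nose in the socket in the closed bar's end; slides along the carrier's +y axis (towards the cups); friction 1.5 N, stays where left
- bolt_handle (a point): top centre of the upright black handle peg of the barrel bolt, 131 mm above the bench: 12 mm diameter, clear down to 104 mm above the bench (tops of the two guides that stand before and behind it along the row); moves with the bolt
- plug_small: the small white ceramic taper plug (absent in some runs): a cone 30 mm high, 28 mm across at the foot and 44 mm across at its top, with a round knob on top (18 mm diameter from 30 mm above the foot, 20 mm from 54 mm, top at 64 mm), 60 g; origin at the centre of its foot, z along its axis to the knob
- plug_medium: the medium white ceramic taper plug (absent in some runs): a cone 30 mm high, 36 mm across at the foot and 52 mm across at its top, with a round knob on top (18 mm diameter from 30 mm above the foot, 20 mm from 54 mm, top at 64 mm), 80 g; origin at the centre of its foot, z along its axis to the knob
- plug_large: the large white ceramic taper plug (absent in some runs): a cone 30 mm high, 44 mm across at the foot and 60 mm across at its top, with a round knob on top (18 mm diameter from 30 mm above the foot, 20 mm from 54 mm, top at 64 mm), 100 g; origin at the centre of its foot, z along its axis to the knob
- cup_small: the small dark steel tapered cup on the carrier (always there): mouth 38 mm inside, 46 mm outside, 27 mm high; origin at the centre of its underside, 12 mm above the bench, z up
- seat_small (a point): in the small cup, 20 mm above the bench: where the centre of the small plug's foot lies when that plug is fully home (the taper carries it; knob top then 84 mm above the bench); z up
- cup_medium: the medium dark steel tapered cup on the carrier (always there): mouth 46 mm inside, 54 mm outside, 27 mm high; origin at the centre of its underside, 12 mm above the bench, z up
- seat_medium (a point): in the medium cup, 20 mm above the bench: where the centre of the medium plug's foot lies when that plug is fully home (the taper carries it; knob top then 84 mm above the bench); z up
- cup_large: the large dark steel tapered cup on the carrier (always there): mouth 54 mm inside, 62 mm outside, 27 mm high; origin at the centre of its underside, 12 mm above the bench, z up
- seat_large (a point): in the large cup, 20 mm above the bench: where the centre of the large plug's foot lies when that plug is fully home (the taper carries it; knob top then 84 mm above the bench); z up
- wood_rib: wooden rib 48 x 104 x 8 mm lying on the bench, bystander; origin under its middle
- marker: marker pen 17 x 132 x 17 mm lying on the bench, bystander; origin under its middle
- scoop: steel measuring scoop 46 x 138 x 36 mm lying on the bench, bystander; origin under its middle
Mind the look-alikes: they are no part of the job. Leave any green look-alike of the plug_large alone. What is shaped like the plug_small but yellow is not meant.

How it is judged (in metres and radians):
On the way, in this order (a step that is already met when the one before it is completed fails the run):
1. every plug present is seated in the cup of its size and let go (horizontal distance between plug_small and seat_small below 0.003 m and z of plug_small in the frame of seat_small between -0.004 and 0.003 m and angle between each of plug_small, plug_medium, plug_large's own z axis and vertical below 0.08 rad and horizontal distance between plug_medium and seat_medium below 0.003 m and z of plug_medium in the frame of seat_medium between -0.004 and 0.003 m and horizontal distance between plug_large and seat_large below 0.003 m and z of plug_large in the frame of seat_large between -0.004 and 0.003 m and contact force between the fingers and plug_small below 0.3 N and linear speed of each of plug_small, plug_medium, plug_large below 0.03 m/s and contact force between the fingers and plug_medium below 0.3 N and contact force between the fingers and plug_large below 0.3 N), for 0.2 s.
2. the small plug is then raised about 1 cm (5 to 22 mm) off its seat, still inside its cup (z of plug_small in the frame of seat_small between 0.005 and 0.022 m and horizontal distance between plug_small and seat_small below 0.009 m), for 0.1 s.
3. the medium plug is then raised about 1 cm (5 to 22 mm) off its seat, still inside its cup (z of plug_medium in the frame of seat_medium between 0.005 and 0.022 m and horizontal distance between plug_medium and seat_medium below 0.009 m), for 0.1 s.
4. the large plug is then raised about 1 cm (5 to 22 mm) off its seat, still inside its cup (z of plug_large in the frame of seat_large between 0.005 and 0.022 m and horizontal distance between plug_large and seat_large below 0.009 m), for 0.1 s.
5. with all plugs seated again, the swing bar is closed over them into its catch (horizontal distance between plug_small and seat_small below 0.003 m and z of plug_small in the frame of seat_small between -0.004 and 0.003 m and angle between each of plug_small, plug_medium, plug_large's own z axis and vertical below 0.08 rad and horizontal distance between plug_medium and seat_medium below 0.003 m and z of plug_medium in the frame of seat_medium between -0.004 and 0.003 m and horizontal distance between plug_large and seat_large below 0.003 m and z of plug_large in the frame of seat_large between -0.004 and 0.003 m and value of joint bar below 0.035 rad), for 0.2 s.
6. the bolt is slid home into the end of the closed bar (value of joint bar below 0.035 rad and value of joint bolt above 0.022 m), for 0.2 s.
At the end, for the whole second after the job is handed in: Every plug present stands in the cup of its size, within 3 mm of its seat sideways and not more than 3 mm above it, upright within 0.08 rad and at rest; the swing bar is closed (under 0.035 rad) and the bolt home (over 22 of 26 mm) (all of step 1 and all of step 6); the robot touches nothing.
It fails at once if the rib, the marker or the scoop is moved more than 3 cm (distance of any of wood_rib, marker, scoop from where it was at the start of the episode above 0.03 m).
It fails at once if a plug is rammed against its cup with more than 45 N (contact force between plug_small and cup_small above 45 N or contact force between plug_medium and cup_medium above 45 N or contact force between plug_large and cup_large above 45 N).
Of plug_small, plug_medium, plug_large only 2 to 3 are there at a start; the rules pass over those that are not, and their reading is None.
At some moment in a run one of plug_small, plug_medium, plug_large may be knocked a few centimetres aside while the robot is not near it.
It also fails if it takes over 210 s, if anything falls off the work surface, if the arm or the gripper's body presses on something with over 40 N, if the wrist force passes 120 N, or if a joint passes its speed limit or range.

## Working session

There is one attempt and no reset: what is moved stays moved. The work goes in short steps, Python scripts to look and compute and a tool call to move; the robot and the scene stay as the last step left them, time stands still between calls to the robot, and variables do not carry over. Pictures are saved under pics/ and viewed, at most 14 in all, crops included, and the job is handed in when it is done.

Besides the shell and the picture viewer there is one more tool, called by a JSON object that holds its "op" and its "data", one argument or row to a line. move_arm: Moves the arm, as the interface text tells. Its arguments: {"type":"object","properties":{"deltas":{"type":"array"}},"required":["deltas"]}

```bash
ls; mkdir -p pics
cat > h.py <<'E'
import numpy as np, cv2
from station import robot
def cap(n, save=None):
    c=robot.capture(n)
    if save: cv2.imwrite('pics/'+save+'.png', c['frame'][:,:,::-1])
    return c
def world(c):
    R,_=cv2.Rodrigues(np.array(c['rvec'],float)); t=np.array(c['tvec'],float).reshape(3)
    z=c['range_z'].astype(float); K=np.array(c['mtx'],float)
    v,u=np.indices(z.shape)
    P=np.stack([(u-K[0,2])/K[0,0]*z,(v-K[1,2])/K[1,1]*z,z],-1)
    W=(P-t)@R
    W[z==0]=np.nan
    return W
def ray(c,u,v,h):
    R,_=cv2.Rodrigues(np.array(c['rvec'],float)); t=np.array(c['tvec'],float).reshape(3)
    K=np.array(c['mtx'],float)
    d=R.T@np.linalg.solve(K,[u,v,1.]); o=-R.T@t
    return o+d*(h-o[2])/d[2]
E
python3 - <<'E'
from h import *
for n in ('scene','side'):
    c=cap(n,n+'0'); np.savez('pics/'+n+'0.npz',**c)
    R,_=cv2.Rodrigues(np.array(c['rvec'],float)); print(n,-R.T@np.array(c['tvec']).ravel(), R[2])
s=robot.get_state(); print(s['tool_pos'],s['eef_rot'],s['grip_width'],s['clock'],robot.finger_overhang)
E
```

```text
pics
scene [ 0.08144539 -0.66944346  1.02841242] [ 0.40389875  0.50928196 -0.75993268]
side [ 0.01626281 -1.24588116  0.66619637] [ 0.39109628  0.82741237 -0.40302911]
[ 0.16650705 -0.49754883  0.24012331] [-1.79923780e+02 -1.08489952e-02  1.84950976e+01] 1.0014871454341154 0.1 0.014
```

View pics/scene0.png

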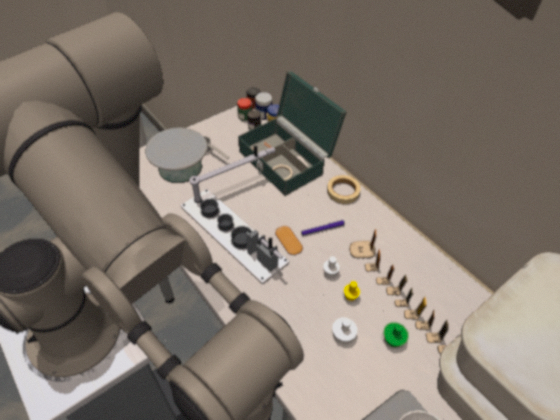

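View pics/side0.png

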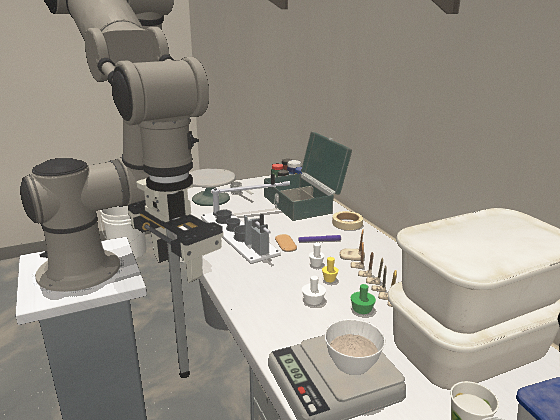

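The scene view shows two white plugs at (332,268) and (345,330). The look-alikes are yellow (352,291) and green (396,335). Cups are at (210,208), (226,223) and (241,238), the hinge is at (197,185), the bolt is near (265,250), and the bar is open. Next I measure them.

Run:
```python
from h import *
ims=[]
for n,cr in (('scene',(180,170,440,370)),('side',(190,180,390,330))):
    c=dict(np.load(f'pics/{n}0.npz')); W=world(c); f=c['frame']
    hsv=cv2.cvtColor(f,cv2.COLOR_RGB2HSV)
    # objects above bench with white / yellow / green color
    H=W[...,2]
    reg=(H>0.008)&(H<0.1)&(W[...,0]>0.25)
    for nm,m in (('white',(hsv[...,1]<30)&(hsv[...,2]>140)),('yellow',(abs(hsv[...,0].astype(int)-28)<6)&(hsv[...,1]>170)),('green',(abs(hsv[...,0].astype(int)-65)<15)&(hsv[...,1]>170))):
        k,l,st,ce=cv2.connectedComponentsWithStats((m&reg).astype(np.uint8))
        for i in range(1,k):
            if 40<st[i,4]<3000:
                p=W[l==i]; mx=p[:,2].max(); kn=p[p[:,2]>0.055]; sh=p[(p[:,2]>0.02)&(p[:,2]<.034)]
                if mx<0.045 or mx>.08: continue
                print(n,nm,ce[i].round(),st[i,4],'knob',kn.mean(0).round(4),'zmax',mx.round(4),'ring ctr',((sh.max(0)+sh.min(0))/2).round(4)[:2],'ext',(sh.max(0)-sh.min(0)).round(4)[:2])
    x0,y0,x1,y1=cr
    ims.append(cv2.resize(f[y0:y1,x0:x1,::-1],(780,600) if n=='scene' else (800,600),interpolation=cv2.INTER_CUBIC))
cv2.imwrite('pics/cropscene.png',ims[0]);
```

```text
Traceback (most recent call last):
ValueError: zero-size array to reduction operation maximum which has no identity
```

Run:
```python
from h import *
for n in ('scene','side'):
    c=dict(np.load(f'pics/{n}0.npz')); W=world(c); f=c['frame']
    hsv=cv2.cvtColor(f,cv2.COLOR_RGB2HSV)
    H=W[...,2]
    reg=(H>0.008)&(H<0.1)&(W[...,0]>0.25)
    for nm,m in (('white',(hsv[...,1]<40)&(hsv[...,2]>130)),('yellow',(abs(hsv[...,0].astype(int)-28)<6)&(hsv[...,1]>170)),('green',(abs(hsv[...,0].astype(int)-65)<15)&(hsv[...,1]>170))):
        k,l,st,ce=cv2.connectedComponentsWithStats((m&reg).astype(np.uint8))
        for i in range(1,k):
            if 40<st[i,4]<3000:
                p=W[l==i]; mx=p[:,2].max(); kn=p[p[:,2]>0.055]; sh=p[(p[:,2]>0.02)&(p[:,2]<.034)]
                if len(sh)==0 or len(kn)==0: continue
                print(n,nm,ce[i].round(),st[i,4],'knob',kn.mean(0).round(4),'zmax',mx.round(4),'ring ctr',((sh.max(0)+sh.min(0))/2).round(4)[:2],'ext',(sh.max(0)-sh.min(0)).round(4)[:2])
    dark=(hsv[...,2]<75)&(H>.02)&(H<.16)&(W[...,0]>.25)
    k,l,st,ce=cv2.connectedComponentsWithStats(dark.astype(np.uint8))
    for i in range(1,k):
        if st[i,4]>25:
            p=W[l==i]; print(n,'dark',ce[i].round(),st[i,4],'mid',((p.max(0)+p.min(0))/2).round(4),'ext',(p.max(0)-p.min(0)).round(4),'zmax',p[:,2].max().round(4))
    if n=='scene':
        cv2.imwrite('pics/cropscene.png',cv2.resize(f[170:370,180:440,::-1],(780,600),interpolation=cv2.INTER_CUBIC))
```

```text
scene white [177. 148.] 2109 knob [0.4758 0.3364 0.0904] zmax 0.0972 ring ctr [0.6046 0.327 ] ext [0.0263 0.1249]
scene white [226. 210.] 422 knob [ 0.4815 -0.0261  0.0821] zmax 0.0994 ring ctr [0.4716 0.0944] ext [0.0309 0.1655]
scene white [281. 259.] 129 knob [ 0.4873 -0.1613  0.0941] zmax 0.0992 ring ctr [ 0.4991 -0.1469] ext [0.0005 0.0005]
scene white [331. 265.] 211 knob [ 0.6017 -0.2404  0.0617] zmax 0.0686 ring ctr [ 0.6025 -0.2395] ext [0.0437 0.0424]
scene white [344. 329.] 461 knob [ 0.5107 -0.3899  0.0612] zmax 0.066 ring ctr [ 0.5119 -0.3885] ext [0.0584 0.0587]
scene yellow [351. 291.] 216 knob [ 0.5935 -0.3259  0.0612] zmax 0.0669 ring ctr [ 0.5939 -0.326 ] ext [0.0395 0.0385]
scene green [395. 334.] 389 knob [ 0.5969 -0.4718  0.0612] zmax 0.0665 ring ctr [ 0.5975 -0.4714] ext [0.0544 0.0532]
scene dark [290. 123.] 2662 mid [0.759  0.2577 0.09  ] ext [0.2367 0.4339 0.14  ] zmax 0.16
scene dark [296. 170.] 800 mid [0.7493 0.1208 0.046 ] ext [0.1619 0.1561 0.0518] zmax 0.0719
scene dark [209. 206.] 128 mid [0.4547 0.1235 0.0306] ext [0.0481 0.0538 0.0213] zmax 0.0413
sc
[... 1274 characters left out ...]
972 0.0826] ext [0.1309 0.2944 0.1029] zmax 0.134
side dark [304. 183.] 54 mid [0.8243 0.2508 0.038 ] ext [0.0086 0.0835 0.0308] zmax 0.0534
side dark [277. 193.] 55 mid [0.6722 0.1726 0.0496] ext [0.0055 0.1585 0.0357] zmax 0.0675
side dark [318. 192.] 69 mid [0.8254 0.139  0.0379] ext [0.0102 0.1108 0.0326] zmax 0.0542
side dark [261. 220.] 49 mid [ 0.483  -0.1204  0.1123] ext [0.0145 0.0442 0.0364] zmax 0.1305
side dark [384. 277.] 27 mid [ 0.69   -0.43    0.0426] ext [0.0073 0.0086 0.0422] zmax 0.0637
side dark [304. 386.] 702 mid [ 0.338  -0.6495  0.0368] ext [0.048  0.1767 0.0072] zmax 0.0404
side dark [527. 408.] 100 mid [ 0.6052 -0.9081  0.0898] ext [0.0147 0.0519 0.018 ] zmax 0.0988
```

View pics/cropscene.png

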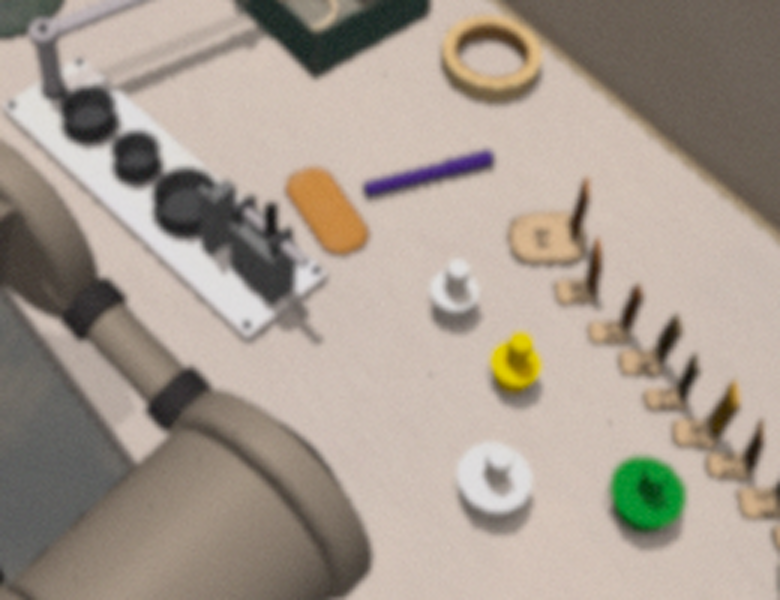

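White plug at (332,268) has a 43 mm rim, so it is plug_small. The one at (345,330) has a 59 mm rim, so it is plug_large. The yellow (352,291) and green (396,335) ones are look-alikes and stay put; the crop confirms the colours. No medium plug so far, and I'll recheck with the arm out of the way. The cups, from the hinge end, are medium, small, large. I'll move over the large plug now.

```bash
cat >> h.py <<'E'
def to(x,y,z,yaw):
    s=robot.get_state(); p=np.array(s['tool_pos']); a=np.radians(s['eef_rot'][2])
    d=np.array([x,y,z])-p
    dy=(yaw-s['eef_rot'][2]+180)%360-180
    print('rows: tx %.1f ty %.1f tz %.1f yaw %.1f'%(1e3*(np.cos(a)*d[0]+np.sin(a)*d[1]),1e3*(np.sin(a)*d[0]-np.cos(a)*d[1]),-1e3*d[2],-dy),'| pose',p.round(4),round(s['eef_rot'][2],2),'t',round(s['clock'],2),'w',round(s['grip_width'],3),'F',np.round(s['ft_force'],1))
E
python3 -c "
from h import *
to(.511,-.391,.22,95)"
```

```text
rows: tx 360.5 ty 8.2 tz 20.1 yaw -76.5 | pose [ 0.1665 -0.4975  0.2401] 18.5 t 0.1 w 1.001 F [ 0.4  0.2 -0.1]
```

{"op": "move_arm", "data": {
  "deltas": [
    {"tx": 360,"ty": 8,"tz": 20,"yaw": -76},
    {"tx": 360,"ty": 8,"tz": 20,"yaw": -76},
    {"tx": 360,"ty": 8,"tz": 20,"yaw": -76},
    {"tx": 360,"ty": 8,"tz": 20,"yaw": -76},
    {"tx": 360,"ty": 8,"tz": 20,"yaw": -76},
    {"tx": 360,"ty": 8,"tz": 20,"yaw": -76},
    {"tx": 360,"ty": 8,"tz": 20,"yaw": -76},
    {"tx": 360,"ty": 8,"tz": 20,"yaw": -76},
    {"tx": 360,"ty": 8,"tz": 20,"yaw": -76},
    {"tx": 360,"ty": 8,"tz": 20,"yaw": -76},
    {"tx": 360,"ty": 8,"tz": 20,"yaw": -76},
    {"tx": 360,"ty": 8,"tz": 20,"yaw": -76}
  ]
}}

```text
invalid input
```

```bash
cat >> h.py <<'E'
def whites(c,lo=.008,hi=.11):
    W=world(c); hsv=cv2.cvtColor(c['frame'],cv2.COLOR_RGB2HSV); H=W[...,2]
    reg=(H>lo)&(H<hi)&(W[...,0]>.3)&(W[...,0]<.85)&(hsv[...,1]<40)&(hsv[...,2]>120)
    k,l,st,ce=cv2.connectedComponentsWithStats(reg.astype(np.uint8))
    for i in range(1,k):
        if 60<st[i,4]:
            p=W[l==i]; top=p[:,2].max(); kn=p[p[:,2]>top-.006]
            print(ce[i].round(),st[i,4],'top ctr',((kn.max(0)+kn.min(0))/2).round(4),'z',top.round(4),'ctr',((p.max(0)+p.min(0))/2).round(4)[:2],'ext',(p.max(0)-p.min(0)).round(4))
E
python3 - <<'E'
from h import *
c=cap('wrist','w1'); whites(c)
R,_=cv2.Rodrigues(np.array(c['rvec'],float)); print(-R.T@np.array(c['tvec']).ravel(),R[2])
to(.511,-.391,.22,95)
cap('side','side1')
E
```

```text
[477.  49.] 11274 top ctr [ 0.3914 -0.6801  0.0965] z 0.0995 ctr [ 0.3613 -0.6508] ext [0.1171 0.1881 0.0867]
[538.   8.] 79 top ctr [ 0.3921 -0.6488  0.1084] z 0.11 ctr [ 0.3994 -0.6563] ext [0.0222 0.0346 0.0276]
[433.  75.] 1335 top ctr [ 0.3399 -0.6211  0.0377] z 0.0403 ctr [ 0.3399 -0.6211] ext [0.0292 0.079  0.0052]
[415. 106.] 87 top ctr [ 0.3082 -0.6256  0.0155] z 0.0184 ctr [ 0.309 -0.625] ext [0.0083 0.1162 0.0104]
[492.  93.] 126 top ctr [ 0.3443 -0.6888  0.0379] z 0.04 ctr [ 0.3443 -0.6888] ext [0.0066 0.031  0.0042]
[495. 111.] 150 top ctr [ 0.3273 -0.7011  0.0402] z 0.043 ctr [ 0.3273 -0.7011] ext [0.0122 0.0166 0.0062]
[512. 119.] 149 top ctr [ 0.3261 -0.7226  0.0402] z 0.0431 ctr [ 0.3263 -0.7226] ext [0.012  0.017  0.0062]
[ 0.23665076 -0.47358172  0.3842955 ] [-0.26075848 -0.0864819  -0.9615227 ]
rows: tx 360.5 ty 8.2 tz 20.2 yaw -76.5 | pose [ 0.1665 -0.4976  0.2402] 18.49 t 0.15 w 1.0 F [-0.1 -0.5 -0.9]
```

View pics/w1.png

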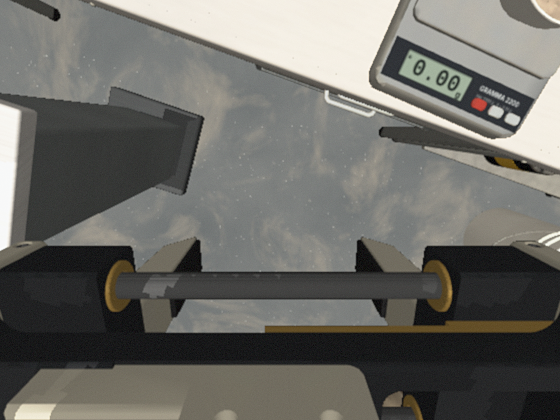

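View pics/side1.png

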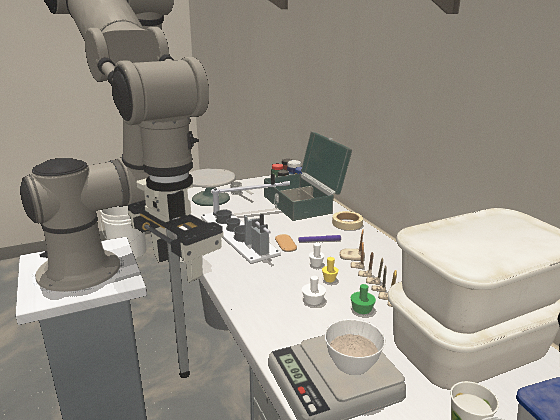

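The wrist picture shows the bench edge and the scale; the arm did not move because the row was invalid. I'll add grip to each row.

{"op": "move_arm", "data": {
  "deltas": [
    {"tx": 360,"ty": 8,"tz": 20,"yaw": -76,"grip": 1},
    {"tx": 360,"ty": 8,"tz": 20,"yaw": -76,"grip": 1},
    {"tx": 360,"ty": 8,"tz": 20,"yaw": -76,"grip": 1},
    {"tx": 360,"ty": 8,"tz": 20,"yaw": -76,"grip": 1},
    {"tx": 360,"ty": 8,"tz": 20,"yaw": -76,"grip": 1},
    {"tx": 360,"ty": 8,"tz": 20,"yaw": -76,"grip": 1},
    {"tx": 360,"ty": 8,"tz": 20,"yaw": -76,"grip": 1},
    {"tx": 360,"ty": 8,"tz": 20,"yaw": -76,"grip": 1},
    {"tx": 360,"ty": 8,"tz": 20,"yaw": -76,"grip": 1},
    {"tx": 360,"ty": 8,"tz": 20,"yaw": -76,"grip": 1},
    {"tx": 360,"ty": 8,"tz": 20,"yaw": -76,"grip": 1},
    {"tx": 360,"ty": 8,"tz": 20,"yaw": -76,"grip": 1}
  ]
}}

```text
clock: 1.4
tool_pos: [0.5101, -0.3916, 0.2208]
eef_rot: [-180.0, 0.0, 94.3]
ft_force: [-0.3, 0.7, -1.0]
grip_width: 1.003
grip_force: 0.0
```

Run:
```python
from h import *
c=cap('wrist','w2'); whites(c)
for n in ('scene','side'):
    c=cap(n,n+'2'); print(n); whites(c)
to(.511,-.391,.22,95)
```

```text
[379.  55.] 1349 top ctr [ 0.6035 -0.2406  0.0634] z 0.0662 ctr [ 0.6037 -0.2407] ext [0.0429 0.0425 0.0553]
[280. 189.] 1896 top ctr [ 0.5125 -0.3902  0.0634] z 0.0663 ctr [ 0.5128 -0.3908] ext [0.0583 0.0587 0.0384]
[229. 318.] 820 top ctr [ 0.4531 -0.5695  0.0363] z 0.0393 ctr [ 0.4531 -0.5695] ext [0.1273 0.0173 0.0087]
[207. 328.] 794 top ctr [ 0.4428 -0.5767  0.0475] z 0.0501 ctr [ 0.4401 -0.5813] ext [0.1307 0.0281 0.0126]
scene
[261.  99.] 86 top ctr [0.8301 0.3988 0.0866] z 0.0888 ctr [0.8371 0.4086] ext [0.0256 0.0729 0.035 ]
[170. 160.] 686 top ctr [0.4403 0.3056 0.0927] z 0.0957 ctr [0.4403 0.309 ] ext [0.1098 0.1288 0.0873]
[222. 203.] 734 top ctr [0.4778 0.0444 0.1018] z 0.1047 ctr [0.4832 0.0762] ext [0.0959 0.3996 0.0967]
[233. 242.] 1391 top ctr [ 0.4896 -0.1415  0.1063] z 0.109 ctr [0.4672 0.0132] ext [0.136  0.3746 0.101 ]
[330. 263.] 149 top ctr [ 0.6026 -0.2388  0.0622] z 0.0652 ctr [ 0.6038 -0.233 ] ext [0.0427 0.0323 0.0407]
[344. 329.] 478 top ctr [ 0.5108 -0.3898  0.0639] z 0.0669 ctr [ 0.5118 -0.389 ] ext [0.0585 0.0584 0.0583]
[400. 408.] 1310 top ctr [ 0.4
[... 444 characters left out ...]
305 ctr [0.4662 0.0178] ext [0.1351 0.3671 0.0225]
[316. 255.] 216 top ctr [ 0.602  -0.2418  0.0624] z 0.0649 ctr [ 0.6007 -0.2426] ext [0.0414 0.0425 0.0569]
[313. 290.] 428 top ctr [ 0.5092 -0.3909  0.0633] z 0.066 ctr [ 0.5126 -0.3914] ext [0.0591 0.0587 0.0579]
[471. 365.] 6441 top ctr [ 0.6875 -0.7096  0.1069] z 0.1099 ctr [ 0.6818 -0.7595] ext [0.3176 0.2729 0.1015]
[345. 371.] 6596 top ctr [ 0.441  -0.6674  0.1069] z 0.1099 ctr [ 0.4088 -0.6568] ext [0.2084 0.1935 0.1003]
[292. 368.] 261 top ctr [ 0.3397 -0.6204  0.0366] z 0.0395 ctr [ 0.3397 -0.6204] ext [0.0277 0.0781 0.0057]
rows: tx 0.6 ty 0.9 tz 0.9 yaw -0.6 | pose [ 0.5101 -0.3916  0.2209] 94.39 t 1.55 w 0.997 F [-1.   0.5  1. ]
```

View pics/w2.png

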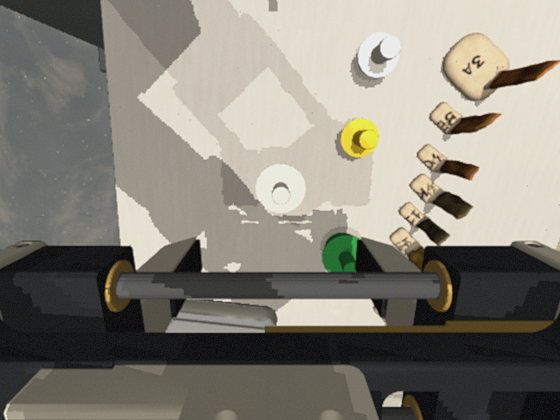

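View pics/side2.png

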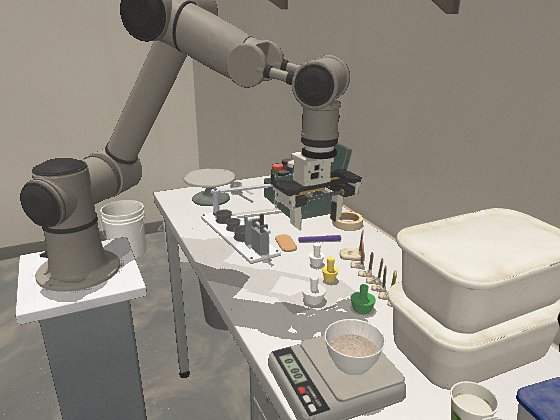

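Only the two white plugs are on the bench, in wrist at (280,189) and (379,55), so no medium plug. Now I fit the carrier from the plate and cup rims.

```bash
cat >> h.py <<'E'
def cups(c):
    W=world(c); hsv=cv2.cvtColor(c['frame'],cv2.COLOR_RGB2HSV); H=W[...,2]
    box=(W[...,0]>.38)&(W[...,0]<.56)&(W[...,1]>-.25)&(W[...,1]<.25)
    m=box&(H>.006)&(H<.017)
    p=W[m][:,:2]; r=cv2.minAreaRect((p*1000).astype(np.float32)); print('plate',np.round(r[0],1),np.round(r[1],1),round(r[2],2))
    m=box&(H>.034)&(H<.044)&(hsv[...,2]<110)
    k,l,st,ce=cv2.connectedComponentsWithStats(m.astype(np.uint8),connectivity=8)
    for i in range(1,k):
        if st[i,4]>30:
            q=(W[l==i][:,:2]*1000).astype(np.float32); (a,b),rad=cv2.minEnclosingCircle(q); print('rim',ce[i].round(),len(q),round(a,1),round(b,1),'d',round(2*rad,1))
    m=box&(H>.122)&(H<.14); q=W[m]
    if len(q): print('high pts',len(q),((q.max(0)+q.min(0))/2).round(4),(q.max(0)-q.min(0)).round(4))
E
python3 - <<'E'
from h import *
for n in ('scene','side'):
    c=cap(n); print(n); cups(c)
E
```

```text
scene
plate [481.4  24.8] [132.2 364. ] 6.38
rim [207. 208.] 43 453.1 122.3 d 55.0
rim [267. 261.] 46 480.3 -123.3 d 56.7
high pts 24 [ 0.4832 -0.1339  0.1279] [0.0108 0.0131 0.0097]
side
plate [479.4  20.6] [132.3 367.3] 6.81
rim [232. 221.] 44 461.7 50.8 d 52.4
rim [241. 232.] 52 467.4 -35.3 d 90.2
high pts 18 [ 0.4834 -0.1367  0.1269] [0.0112 0.0126 0.0097]
```

{"op": "move_arm", "data": {
  "deltas": [
    {"tx": 1,"ty": 2,"tz": 90,"yaw": 0,"grip": 0},
    {"tx": 1,"ty": 2,"tz": 90,"yaw": 0,"grip": 0},
    {"tx": 1,"ty": 2,"tz": 110,"yaw": 0,"grip": 0},
    {"tx": 1,"ty": 2,"tz": 130,"yaw": 0,"grip": 0},
    {"tx": 1,"ty": 2,"tz": 150,"yaw": 0,"grip": 0},
    {"tx": 1,"ty": 2,"tz": 173,"yaw": 0,"grip": 0},
    {"tx": 1,"ty": 2,"tz": 173,"yaw": 0,"grip": 0},
    {"tx": 1,"ty": 2,"tz": 173,"yaw": 0,"grip": -1},
    {"tx": 1,"ty": 2,"tz": 173,"yaw": 0,"grip": -1},
    {"tx": 1,"ty": 2,"tz": 173,"yaw": 0,"grip": -1},
    {"tx": 1,"ty": 2,"tz": 173,"yaw": 0,"grip": -1},
    {"tx": 1,"ty": 2,"tz": 173,"yaw": 0,"grip": -1}
  ]
}}

```text
clock: 2.85
tool_pos: [0.5125, -0.3903, 0.0483]
eef_rot: [180.0, 0.0, 94.5]
ft_force: [-1.5, 0.3, 2.1]
grip_width: 0.203
grip_force: 30.0
```

{"op": "move_arm", "data": {
  "deltas": [
    {"tx": 0,"ty": 0,"tz": -40,"yaw": 0,"grip": -1},
    {"tx": 0,"ty": 0,"tz": -80,"yaw": 0,"grip": -1},
    {"tx": 0,"ty": 0,"tz": -120,"yaw": 0,"grip": -1},
    {"tx": 0,"ty": 0,"tz": -160,"yaw": 0,"grip": -1},
    {"tx": 40,"ty": 0,"tz": -190,"yaw": 0,"grip": -1},
    {"tx": 80,"ty": -10,"tz": -190,"yaw": 0,"grip": -1},
    {"tx": 120,"ty": -20,"tz": -190,"yaw": 0,"grip": -1},
    {"tx": 160,"ty": -20,"tz": -190,"yaw": -1,"grip": -1},
    {"tx": 200,"ty": -20,"tz": -190,"yaw": -2,"grip": -1},
    {"tx": 240,"ty": -20,"tz": -190,"yaw": -2,"grip": -1},
    {"tx": 240,"ty": -20,"tz": -190,"yaw": -2,"grip": -1}
  ]
}}

```text
clock: 3.95
tool_pos: [0.4728, -0.1482, 0.238]
eef_rot: [-180.0, -0.1, 96.7]
ft_force: [-0.3, -0.7, -0.8]
grip_width: 0.201
grip_force: 30.0
```

Run:
```python
from h import *
c=cap('wrist','w3'); cups(c); whites(c); to(.469,-.021,.24,96.5)
np.savez('pics/w3.npz',**c)
```

```text
plate [490.9 -47.1] [131.3 218.5] 6.17
rim [292.  13.] 263 464.6 46.2 d 42.3
rim [291.  74.] 732 472.2 -20.9 d 60.9
high pts 150 [ 0.4843 -0.1335  0.1277] [0.0112 0.0118 0.0109]
[290. 102.] 11513 top ctr [ 0.4777 -0.106   0.1037] z 0.1065 ctr [ 0.475  -0.0481] ext [0.1218 0.2266 0.0984]
rows: tx 129.1 ty 10.7 tz -1.9 yaw 0.2 | pose [ 0.4734 -0.1504  0.2381] 96.69 t 4.0 w 0.202 F [ 0.1 -1.1 -1.2]
```

View pics/w3.png

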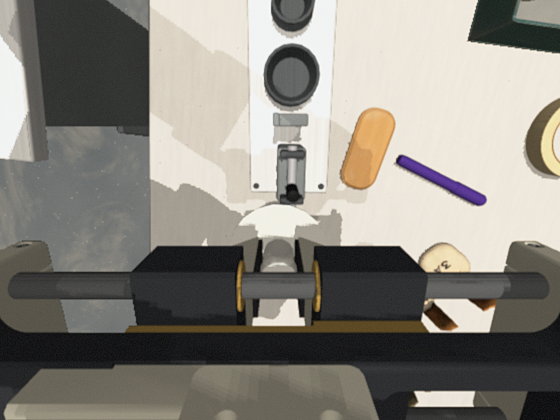

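The wrist view shows the large cup at (291,74), the small cup at (292,10), and the bolt at (291,180). Now I move over the large cup and descend part way.

{"op": "move_arm", "data": {
  "deltas": [
    {"tx": 40,"ty": 4,"tz": 0,"yaw": 0,"grip": -1},
    {"tx": 80,"ty": 9,"tz": 0,"yaw": 0,"grip": -1},
    {"tx": 110,"ty": 12,"tz": 0,"yaw": 0,"grip": -1},
    {"tx": 129,"ty": 14,"tz": 0,"yaw": 0,"grip": -1},
    {"tx": 129,"ty": 14,"tz": 30,"yaw": 0,"grip": -1},
    {"tx": 129,"ty": 14,"tz": 60,"yaw": 0,"grip": -1},
    {"tx": 129,"ty": 14,"tz": 90,"yaw": 0,"grip": -1},
    {"tx": 129,"ty": 14,"tz": 115,"yaw": 0,"grip": -1},
    {"tx": 129,"ty": 14,"tz": 130,"yaw": 0,"grip": -1},
    {"tx": 129,"ty": 14,"tz": 130,"yaw": 0,"grip": -1},
    {"tx": 129,"ty": 14,"tz": 130,"yaw": 0,"grip": -1}
  ]
}}

```text
clock: 5.1
tool_pos: [0.4735, -0.0234, 0.1079]
eef_rot: [180.0, 0.0, 96.4]
ft_force: [0.7, 0.3, -0.6]
grip_width: 0.201
grip_force: 30.0
```

Run:
```python
from h import *
c=cap('wrist','w4'); cups(c); whites(c,.045,.2); to(.4722,-.0209,.071,96.4)
print('scene');c=cap('scene'); cups(c); whites(c,.06,.2)
print('side');c=cap('side','side4'); cups(c); whites(c,.06,.2)
```

```text
plate [ 4.701e+02 -3.000e-01] [100.4 274.9] 6.19
rim [277.  29.] 966 456.3 121.6 d 52.8
rim [276. 120.] 1265 464.1 51.6 d 45.2
rim [275. 196.] 681 471.6 -19.2 d 61.3
high pts 740 [ 0.4723 -0.0227  0.131 ] [0.0336 0.0256 0.018 ]
[278. 226.] 2621 top ctr [ 0.4637 -0.018   0.1019] z 0.1027 ctr [ 0.4729 -0.0096] ext [0.0577 0.0316 0.0344]
[279. 265.] 342 top ctr [ 0.4728 -0.0164  0.1225] z 0.1255 ctr [ 0.4728 -0.0164] ext [0.0157 0.0069 0.0102]
[467. 299.] 76 top ctr [0.5274 0.0073 0.176 ] z 0.1776 ctr [0.5274 0.0073] ext [0.0194 0.0033 0.0032]
rows: tx 2.6 ty -1.3 tz 37.4 yaw 0.1 | pose [ 0.4738 -0.0233  0.1084] 96.46 t 5.15 w 0.202 F [-0.1  0.  -0.9]
scene
plate [480.1  25.1] [131.6 365.1] 6.62
rim [267. 261.] 41 480.2 -123.7 d 58.3
high pts 57 [ 0.473  -0.083   0.1302] [0.0536 0.1113 0.0162]
[261.  99.] 77 top ctr [0.8385 0.3971 0.0814] z 0.0843 ctr [0.8376 0.3971] ext [0.0243 0.0534 0.016 ]
[303. 137.] 376 top ctr [0.8322 0.1631 0.0757] z 0.0786 ctr [0.8353 0.164 ] ext [0.0287 0.2427 0.0167]
[175. 151.] 1687 top ctr [0.4764 0.3378 0.0946] z 0.0976 ctr [0.4784 0.34  ] ext [0.1867 0.18
[... 1013 characters left out ...]
89 ] z 0.1917 ctr [0.463  0.1775] ext [0.1707 0.5018 0.1314]
[318. 183.] 162 top ctr [0.8326 0.1691 0.0736] z 0.0766 ctr [0.8335 0.1705] ext [0.027  0.241  0.0165]
[275. 184.] 132 top ctr [ 0.5589 -0.0511  0.1911] z 0.1937 ctr [0.6282 0.0584] ext [0.1625 0.2233 0.1054]
[244. 208.] 402 top ctr [ 0.4646 -0.0467  0.1619] z 0.1646 ctr [ 0.469  -0.0342] ext [0.0661 0.0691 0.1041]
[473. 324.] 9630 top ctr [ 0.6899 -0.7065  0.197 ] z 0.2 ctr [ 0.7001 -0.6886] ext [0.2996 0.229  0.14  ]
[354. 344.] 1708 top ctr [ 0.4416 -0.6672  0.1086] z 0.1116 ctr [ 0.4416 -0.6672] ext [0.1122 0.1123 0.0514]
[476. 400.] 755 top ctr [ 0.5613 -0.8495  0.0742] z 0.0772 ctr [ 0.5613 -0.8509] ext [0.0757 0.0892 0.0171]
```

View pics/w4.png

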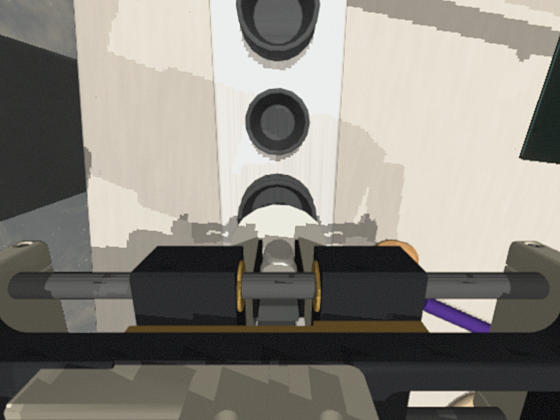

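{"op": "move_arm", "data": {
  "deltas": [
    {"tx": 3,"ty": -1.5,"tz": 8,"yaw": 0,"grip": -1},
    {"tx": 3,"ty": -1.5,"tz": 18,"yaw": 0,"grip": -1},
    {"tx": 3,"ty": -1.5,"tz": 26,"yaw": 0,"grip": -1},
    {"tx": 3,"ty": -1.5,"tz": 32,"yaw": 0,"grip": -1},
    {"tx": 3,"ty": -1.5,"tz": 36,"yaw": 0,"grip": -1},
    {"tx": 3,"ty": -1.5,"tz": 37.5,"yaw": 0,"grip": -1},
    {"tx": 3,"ty": -1.5,"tz": 37.5,"yaw": 0,"grip": -1},
    {"tx": 3,"ty": -1.5,"tz": 37.5,"yaw": 0,"grip": -1}
  ]
}}

```text
clock: 6.05
tool_pos: [0.4714, -0.0199, 0.0703]
eef_rot: [180.0, 0.0, 96.5]
ft_force: [1.1, 1.0, -1.7]
grip_width: 0.205
grip_force: 30.0
```

{"op": "move_arm", "data": {
  "deltas": [
    {"tx": 0,"ty": 0,"tz": 0,"yaw": 0,"grip": -0.3},
    {"tx": 0,"ty": 0,"tz": 0,"yaw": 0,"grip": -0.1},
    {"tx": 0,"ty": 0,"tz": 0,"yaw": 0,"grip": 0},
    {"tx": 0,"ty": 0,"tz": 0,"yaw": 0,"grip": 0},
    {"tx": 0,"ty": 0,"tz": 0,"yaw": 0,"grip": 0},
    {"tx": 0,"ty": 0,"tz": -30,"yaw": 0,"grip": 0},
    {"tx": 0,"ty": 0,"tz": -70,"yaw": 0,"grip": 0},
    {"tx": -20,"ty": 0,"tz": -110,"yaw": 0,"grip": 0},
    {"tx": -50,"ty": 0,"tz": -130,"yaw": 0,"grip": 0},
    {"tx": -90,"ty": 0,"tz": -140,"yaw": 0,"grip": 0},
    {"tx": -90,"ty": 0,"tz": -140,"yaw": 0,"grip": 0}
  ]
}}

```text
clock: 7.15
tool_pos: [0.4827, -0.1133, 0.2121]
eef_rot: [179.8, 0.2, 96.3]
ft_force: [0.7, 0.8, -0.6]
grip_width: 0.503
grip_force: 0.0
```

Run:
```python
from h import *
c=cap('wrist','w5'); whites(c,.055,.09); to(.6030,-.2407,.15,96.4)
for n in ('scene','side'):
    print(n);c=cap(n); whites(c,.045,.09)
```

```text
[277. 101.] 410 top ctr [ 0.4723 -0.0203  0.0851] z 0.0874 ctr [ 0.4723 -0.0203] ext [0.019  0.0189 0.0099]
[278. 156.] 239 top ctr [ 0.478  -0.0674  0.0887] z 0.09 ctr [ 0.478  -0.0673] ext [0.0284 0.0136 0.0348]
[288. 207.] 229 top ctr [ 0.493  -0.1122  0.0829] z 0.0858 ctr [ 0.493  -0.1115] ext [0.0117 0.0354 0.0252]
[267. 208.] 215 top ctr [ 0.4726 -0.1178  0.0828] z 0.0853 ctr [ 0.4726 -0.1178] ext [0.0125 0.0265 0.0051]
rows: tx -142.1 ty 106.3 tz 60.8 yaw -0.1 | pose [ 0.4817 -0.1111  0.2108] 96.31 t 7.2 w 0.501 F [-0.2  1.  -0.3]
scene
[310. 143.] 274 top ctr [0.832  0.1272 0.0756] z 0.0786 ctr [0.834  0.1309] ext [0.0264 0.1799 0.027 ]
[166. 137.] 64 top ctr [0.4773 0.3999 0.0877] z 0.0899 ctr [0.4773 0.3999] ext [0.0456 0.0695 0.0045]
[198. 141.] 96 top ctr [0.5472 0.3278 0.0872] z 0.09 ctr [0.5472 0.3278] ext [0.0487 0.0789 0.0056]
[154. 149.] 76 top ctr [0.4223 0.3715 0.0876] z 0.09 ctr [0.4223 0.3715] ext [0.0659 0.0447 0.0048]
[195. 157.] 87 top ctr [0.5058 0.2728 0.0872] z 0.09 ctr [0.5058 0.2728] ext [0.0731 0.0529 0.0107]
[159. 161.] 97 top ctr [0.4094 0.3137 0.0871]
[... 630 characters left out ...]
4] z 0.0753 ctr [0.8333 0.1718] ext [0.0288 0.2456 0.0201]
[208. 183.] 121 top ctr [0.4753 0.3023 0.0869] z 0.0899 ctr [0.4753 0.3023] ext [0.1532 0.1201 0.0068]
[240. 223.] 117 top ctr [ 0.4683 -0.0373  0.0847] z 0.0877 ctr [ 0.4603 -0.03  ] ext [0.0382 0.0718 0.0425]
[473. 354.] 2579 top ctr [ 0.7033 -0.7093  0.087 ] z 0.09 ctr [ 0.7033 -0.7094] ext [0.2788 0.1655 0.045 ]
[355. 336.] 334 top ctr [ 0.449  -0.6553  0.087 ] z 0.09 ctr [ 0.449  -0.6553] ext [0.0851 0.0774 0.0131]
[351. 371.] 2863 top ctr [ 0.4295 -0.6924  0.0869] z 0.0899 ctr [ 0.4416 -0.6569] ext [0.1414 0.1766 0.0449]
[474. 401.] 1444 top ctr [ 0.561  -0.8482  0.0745] z 0.0775 ctr [ 0.561  -0.8507] ext [0.0757 0.0892 0.0285]
```

{"op": "move_arm", "data": {
  "deltas": [
    {"tx": -36,"ty": 27,"tz": 5,"yaw": 0,"grip": 0},
    {"tx": -72,"ty": 53,"tz": 10,"yaw": 0,"grip": 0},
    {"tx": -108,"ty": 80,"tz": 20,"yaw": 0,"grip": 0},
    {"tx": -142,"ty": 106,"tz": 30,"yaw": 0,"grip": 0},
    {"tx": -142,"ty": 106,"tz": 30,"yaw": 0,"grip": 0},
    {"tx": -142,"ty": 106,"tz": 30,"yaw": 0,"grip": 0}
  ]
}}

```text
clock: 7.9
tool_pos: [0.6024, -0.2372, 0.178]
eef_rot: [-179.8, -0.2, 96.5]
ft_force: [-0.5, 1.4, -0.6]
grip_width: 0.5
grip_force: 0.0
```

Run:
```python
from h import *
c=cap('wrist','w6'); whites(c,.01,.09); to(.6030,-.2407,.048,96.4)
```

```text
[197.  53.] 4698 top ctr [ 0.4764 -0.1513  0.0573] z 0.0578 ctr [ 0.4957 -0.1093] ext [0.0813 0.101  0.0478]
[150.  50.] 754 top ctr [ 0.4921 -0.1201  0.0832] z 0.0853 ctr [ 0.4921 -0.1201] ext [0.0138 0.0522 0.0042]
[119.  37.] 90 top ctr [ 0.4699 -0.1146  0.0828] z 0.0846 ctr [ 0.4699 -0.1146] ext [0.005  0.0164 0.0037]
[280. 202.] 1279 top ctr [ 0.604  -0.2402  0.0633] z 0.0662 ctr [ 0.6037 -0.2403] ext [0.0429 0.043  0.038 ]
rows: tx -4.0 ty 0.3 tz 131.2 yaw 0.2 | pose [ 0.6023 -0.2368  0.1792] 96.56 t 7.95 w 0.5 F [ 0.1 -0.3 -0. ]
```

{"op": "move_arm", "data": {
  "deltas": [
    {"tx": -3.5,"ty": 1,"tz": 40,"yaw": 0,"grip": 0},
    {"tx": -3.5,"ty": 1,"tz": 75,"yaw": 0,"grip": 0},
    {"tx": -3.5,"ty": 1,"tz": 105,"yaw": 0,"grip": 0},
    {"tx": -3.5,"ty": 1,"tz": 122,"yaw": 0,"grip": 0},
    {"tx": -3.5,"ty": 1,"tz": 131,"yaw": 0,"grip": 0},
    {"tx": -3.5,"ty": 1,"tz": 131,"yaw": 0,"grip": 0},
    {"tx": -3.5,"ty": 1,"tz": 131,"yaw": 0,"grip": -1},
    {"tx": -3.5,"ty": 1,"tz": 131,"yaw": 0,"grip": -1},
    {"tx": -3.5,"ty": 1,"tz": 131,"yaw": 0,"grip": -1},
    {"tx": -3.5,"ty": 1,"tz": 131,"yaw": 0,"grip": -1},
    {"tx": -3.5,"ty": 1,"tz": 131,"yaw": 0,"grip": -1}
  ]
}}

```text
clock: 9.05
tool_pos: [0.6044, -0.242, 0.05]
eef_rot: [179.9, 0.0, 96.5]
ft_force: [-1.7, 0.3, 3.3]
grip_width: 0.201
grip_force: 30.0
```

{"op": "move_arm", "data": {
  "deltas": [
    {"tx": 0,"ty": 0,"tz": -40,"yaw": 0,"grip": -1},
    {"tx": 0,"ty": 0,"tz": -80,"yaw": 0,"grip": -1},
    {"tx": 0,"ty": 0,"tz": -120,"yaw": 0,"grip": -1},
    {"tx": 0,"ty": 0,"tz": -160,"yaw": 0,"grip": -1},
    {"tx": 0,"ty": 0,"tz": -190,"yaw": 0,"grip": -1},
    {"tx": 40,"ty": 0,"tz": -190,"yaw": 0,"grip": -1},
    {"tx": 80,"ty": -20,"tz": -190,"yaw": 0,"grip": -1}
  ]
}}

```text
clock: 9.75
tool_pos: [0.5763, -0.1643, 0.2397]
eef_rot: [179.8, 0.1, 96.4]
ft_force: [0.4, 1.2, -0.3]
grip_width: 0.204
grip_force: 30.0
```

Run:
```python
from h import *
to(.464,.0512,.24,96.4)
```

```text
rows: tx 226.7 ty -87.5 tz -0.3 yaw 0.0 | pose [ 0.5763 -0.1643  0.2397] 96.42 t 9.75 w 0.204 F [ 0.4  1.2 -0.3]
```

{"op": "move_arm", "data": {
  "deltas": [
    {"tx": 45,"ty": -17,"tz": 0,"yaw": 0,"grip": -1},
    {"tx": 90,"ty": -35,"tz": 0,"yaw": 0,"grip": -1},
    {"tx": 135,"ty": -52,"tz": 0,"yaw": 0,"grip": -1},
    {"tx": 180,"ty": -70,"tz": 0,"yaw": 0,"grip": -1},
    {"tx": 210,"ty": -81,"tz": 0,"yaw": 0,"grip": -1},
    {"tx": 227,"ty": -87,"tz": 0,"yaw": 0,"grip": -1},
    {"tx": 227,"ty": -87,"tz": 30,"yaw": 0,"grip": -1},
    {"tx": 227,"ty": -87,"tz": 70,"yaw": 0,"grip": -1},
    {"tx": 227,"ty": -87,"tz": 105,"yaw": 0,"grip": -1},
    {"tx": 227,"ty": -87,"tz": 130,"yaw": 0,"grip": -1},
    {"tx": 227,"ty": -87,"tz": 130,"yaw": 0,"grip": -1},
    {"tx": 227,"ty": -87,"tz": 130,"yaw": 0,"grip": -1}
  ]
}}

```text
clock: 10.95
tool_pos: [0.4633, 0.0511, 0.1097]
eef_rot: [-180.0, 0.0, 96.5]
ft_force: [1.2, 0.4, -0.2]
grip_width: 0.206
grip_force: 30.0
```

Run:
```python
from h import *
c=cap('wrist','w7'); cups(c); whites(c,.06,.11); to(.464,.0512,.0725,96.4)
```

```text
plate [458. 112.] [100.6 183.3] 6.18
rim [280.  50.] 93 450.6 176.7 d 18.1
rim [280. 124.] 1495 456.7 123.4 d 53.2
rim [281. 207.] 468 464.3 52.4 d 45.3
high pts 893 [0.4621 0.0529 0.131 ] [0.034  0.0237 0.018 ]
[420.  36.] 11367 top ctr [0.5152 0.1715 0.0996] z 0.1026 ctr [0.5151 0.1715] ext [0.1562 0.0276 0.0125]
[417.  59.] 285 top ctr [0.5244 0.1643 0.0932] z 0.0957 ctr [0.5244 0.1645] ext [0.1306 0.0139 0.0061]
[278. 229.] 1275 top ctr [0.4726 0.0602 0.099 ] z 0.1018 ctr [0.4624 0.0634] ext [0.0413 0.0221 0.0263]
rows: tx 0.1 ty 0.1 tz 37.9 yaw 0.1 | pose [0.464  0.0511 0.1104] 96.49 t 11.0 w 0.197 F [ 0.1 -0.2 -0.2]
```

{"op": "move_arm", "data": {
  "deltas": [
    {"tx": 0.5,"ty": 0.5,"tz": 10,"yaw": 0,"grip": -1},
    {"tx": 0.5,"ty": 0.5,"tz": 20,"yaw": 0,"grip": -1},
    {"tx": 0.5,"ty": 0.5,"tz": 28,"yaw": 0,"grip": -1},
    {"tx": 0.5,"ty": 0.5,"tz": 34,"yaw": 0,"grip": -1},
    {"tx": 0.5,"ty": 0.5,"tz": 38,"yaw": 0,"grip": -1},
    {"tx": 0.5,"ty": 0.5,"tz": 38,"yaw": 0,"grip": -1},
    {"tx": 0.5,"ty": 0.5,"tz": 38,"yaw": 0,"grip": -1}
  ]
}}

```text
clock: 11.7
tool_pos: [0.464, 0.0516, 0.0712]
eef_rot: [180.0, 0.0, 96.5]
ft_force: [1.8, -0.2, -1.7]
grip_width: 0.203
grip_force: 30.0
```

{"op": "move_arm", "data": {
  "deltas": [
    {"tx": 0,"ty": 0,"tz": 0,"yaw": 0,"grip": -0.3},
    {"tx": 0,"ty": 0,"tz": 0,"yaw": 0,"grip": -0.1},
    {"tx": 0,"ty": 0,"tz": 0,"yaw": 0,"grip": 0},
    {"tx": 0,"ty": 0,"tz": 0,"yaw": 0,"grip": 0},
    {"tx": 0,"ty": 0,"tz": 0,"yaw": 0,"grip": 0},
    {"tx": 0,"ty": 0,"tz": -30,"yaw": 0,"grip": 0},
    {"tx": 0,"ty": 0,"tz": -70,"yaw": 0,"grip": 0},
    {"tx": -30,"ty": 0,"tz": -110,"yaw": 0,"grip": 0},
    {"tx": -70,"ty": 0,"tz": -130,"yaw": 0,"grip": 0},
    {"tx": -110,"ty": 0,"tz": -140,"yaw": 0,"grip": 0},
    {"tx": -130,"ty": 0,"tz": -140,"yaw": 0,"grip": 0},
    {"tx": -130,"ty": 0,"tz": -140,"yaw": 0,"grip": 0}
  ]
}}

```text
clock: 12.9
tool_pos: [0.4785, -0.0797, 0.2115]
eef_rot: [180.0, 0.1, 96.3]
ft_force: [-0.1, 0.6, -0.7]
grip_width: 0.503
grip_force: 0.0
```

Run:
```python
from h import *
c=cap('wrist','w8'); whites(c,.045,.095); to(.464,.0512,.068,96.4)
```

```text
[279.  61.] 1654 top ctr [0.4648 0.0518 0.0839] z 0.0865 ctr [0.4646 0.0515] ext [0.0433 0.0423 0.0386]
[278. 138.] 2671 top ctr [ 0.4718 -0.0201  0.0851] z 0.0874 ctr [ 0.4722 -0.02  ] ext [0.0585 0.0585 0.0385]
[280. 193.] 378 top ctr [ 0.4785 -0.0672  0.0894] z 0.0919 ctr [ 0.4785 -0.0672] ext [0.0283 0.0134 0.0394]
rows: tx 130.1 ty 0.4 tz 143.1 yaw -0.0 | pose [ 0.478  -0.0782  0.2111] 96.35 t 12.95 w 0.493 F [-0.2  0.6 -0.3]
```

View pics/w8.png

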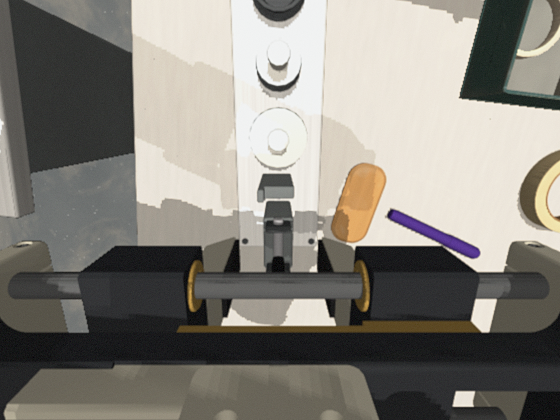

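Both plugs are seated, small at (279,61) and large at (278,138), with knob tops at the expected height. Now the small lift check.

{"op": "move_arm", "data": {
  "deltas": [
    {"tx": 40,"ty": 0,"tz": 0,"yaw": 0,"grip": 0},
    {"tx": 80,"ty": 0,"tz": 0,"yaw": 0,"grip": 0},
    {"tx": 115,"ty": 0,"tz": 20,"yaw": 0,"grip": 0},
    {"tx": 130,"ty": 0.5,"tz": 50,"yaw": 0,"grip": 0},
    {"tx": 130,"ty": 0.5,"tz": 85,"yaw": 0,"grip": 0},
    {"tx": 130,"ty": 0.5,"tz": 115,"yaw": 0,"grip": 0},
    {"tx": 130,"ty": 0.5,"tz": 133,"yaw": 0,"grip": 0},
    {"tx": 130,"ty": 0.5,"tz": 142,"yaw": 0,"grip": 0},
    {"tx": 130,"ty": 0.5,"tz": 142,"yaw": 0,"grip": 0},
    {"tx": 130,"ty": 0.5,"tz": 142,"yaw": 0,"grip": 0}
  ]
}}

```text
clock: 13.95
tool_pos: [0.4643, 0.0522, 0.0698]
eef_rot: [180.0, 0.0, 96.5]
ft_force: [1.0, 0.6, -0.1]
grip_width: 0.502
grip_force: 0.0
```

{"op": "move_arm", "data": {
  "deltas": [
    {"tx": 0,"ty": 0,"tz": 0,"yaw": 0,"grip": -0.4},
    {"tx": 0,"ty": 0,"tz": 0,"yaw": 0,"grip": -0.6},
    {"tx": 0,"ty": 0,"tz": 0,"yaw": 0,"grip": -0.8},
    {"tx": 0,"ty": 0,"tz": 0,"yaw": 0,"grip": -1},
    {"tx": 0,"ty": 0,"tz": 0,"yaw": 0,"grip": -1}
  ]
}}

```text
clock: 14.45
tool_pos: [0.4642, 0.0517, 0.0695]
eef_rot: [180.0, 0.0, 96.5]
ft_force: [-0.2, -0.2, 1.7]
grip_width: 0.201
grip_force: 30.0
```

Gripped with little side force. Lift 12 mm, hold, and lower to just above the seat.

{"op": "move_arm", "data": {
  "deltas": [
    {"tx": 0,"ty": 0,"tz": -4,"yaw": 0,"grip": -1},
    {"tx": 0,"ty": 0,"tz": -8,"yaw": 0,"grip": -1},
    {"tx": 0,"ty": 0,"tz": -12,"yaw": 0,"grip": -1},
    {"tx": 0,"ty": 0,"tz": -12,"yaw": 0,"grip": -1},
    {"tx": 0,"ty": 0,"tz": -12,"yaw": 0,"grip": -1},
    {"tx": 0,"ty": 0,"tz": -12,"yaw": 0,"grip": -1}
  ]
}}

```text
clock: 15.05
tool_pos: [0.4639, 0.0518, 0.0811]
eef_rot: [-180.0, 0.0, 96.5]
ft_force: [0.0, -0.1, -0.4]
grip_width: 0.201
grip_force: 30.0
```

{"op": "move_arm", "data": {
  "deltas": [
    {"tx": 0,"ty": 0,"tz": 4,"yaw": 0,"grip": -1},
    {"tx": 0,"ty": 0,"tz": 8,"yaw": 0,"grip": -1},
    {"tx": 0,"ty": 0,"tz": 11,"yaw": 0,"grip": -1},
    {"tx": 0,"ty": 0,"tz": 11,"yaw": 0,"grip": -1},
    {"tx": 0,"ty": 0,"tz": 11,"yaw": 0,"grip": -0.3},
    {"tx": 0,"ty": 0,"tz": 11,"yaw": 0,"grip": -0.1},
    {"tx": 0,"ty": 0,"tz": 11,"yaw": 0,"grip": 0},
    {"tx": 0,"ty": 0,"tz": 11,"yaw": 0,"grip": 0},
    {"tx": 0,"ty": 0,"tz": 11,"yaw": 0,"grip": 0}
  ]
}}

```text
clock: 15.95
tool_pos: [0.464, 0.0518, 0.0703]
eef_rot: [180.0, 0.0, 96.5]
ft_force: [-0.7, -0.2, 0.6]
grip_width: 0.497
grip_force: 0.0
```

{"op": "move_arm", "data": {
  "deltas": [
    {"tx": 0,"ty": 0,"tz": -30,"yaw": 0,"grip": 0},
    {"tx": 0,"ty": 0,"tz": -70,"yaw": 0,"grip": 0},
    {"tx": -30,"ty": 0,"tz": -110,"yaw": 0,"grip": 0},
    {"tx": -70,"ty": 0,"tz": -130,"yaw": 0,"grip": 0},
    {"tx": -110,"ty": 0,"tz": -140,"yaw": 0,"grip": 0},
    {"tx": -130,"ty": 0,"tz": -140,"yaw": 0,"grip": 0},
    {"tx": -130,"ty": 0,"tz": -140,"yaw": 0,"grip": 0}
  ]
}}

```text
clock: 16.65
tool_pos: [0.479, -0.0797, 0.2106]
eef_rot: [179.9, 0.1, 96.3]
ft_force: [-0.3, -0.5, -0.5]
grip_width: 0.501
grip_force: 0.0
```

Run:
```python
from h import *
c=cap('wrist','w9'); whites(c,.045,.095); to(.4718,-.0203,.068,96.4)
```

```text
[278.  60.] 1663 top ctr [0.4645 0.0514 0.0844] z 0.0869 ctr [0.4646 0.0516] ext [0.0423 0.0429 0.0389]
[278. 138.] 2674 top ctr [ 0.472  -0.0201  0.0847] z 0.0871 ctr [ 0.472  -0.0201] ext [0.0583 0.0585 0.038 ]
[279. 193.] 387 top ctr [ 0.4781 -0.0676  0.0896] z 0.0919 ctr [ 0.4781 -0.0676] ext [0.0282 0.014  0.0108]
rows: tx 58.2 ty -0.3 tz 142.1 yaw -0.0 | pose [ 0.4785 -0.0781  0.2101] 96.35 t 16.7 w 0.504 F [-0.8 -0.   0.4]
```

{"op": "move_arm", "data": {
  "deltas": [
    {"tx": 30,"ty": 0,"tz": 0,"yaw": 0,"grip": 0},
    {"tx": 57.5,"ty": 0,"tz": 20,"yaw": 0,"grip": 0},
    {"tx": 57.5,"ty": 0,"tz": 55,"yaw": 0,"grip": 0},
    {"tx": 57.5,"ty": 0,"tz": 90,"yaw": 0,"grip": 0},
    {"tx": 57.5,"ty": 0,"tz": 118,"yaw": 0,"grip": 0},
    {"tx": 57.5,"ty": 0,"tz": 134,"yaw": 0,"grip": 0},
    {"tx": 57.5,"ty": 0,"tz": 141,"yaw": 0,"grip": 0},
    {"tx": 57.5,"ty": 0,"tz": 141,"yaw": 0,"grip": 0},
    {"tx": 57.5,"ty": 0,"tz": 141,"yaw": 0,"grip": 0}
  ]
}}

```text
clock: 17.6
tool_pos: [0.4726, -0.0198, 0.0698]
eef_rot: [179.9, 0.0, 96.5]
ft_force: [-0.2, 1.0, 0.6]
grip_width: 0.499
grip_force: 0.0
```

{"op": "move_arm", "data": {
  "deltas": [
    {"tx": 0,"ty": 0,"tz": 0,"yaw": 0,"grip": -0.4},
    {"tx": 0,"ty": 0,"tz": 0,"yaw": 0,"grip": -0.6},
    {"tx": 0,"ty": 0,"tz": 0,"yaw": 0,"grip": -0.8},
    {"tx": 0,"ty": 0,"tz": 0,"yaw": 0,"grip": -1},
    {"tx": 0,"ty": 0,"tz": 0,"yaw": 0,"grip": -1}
  ]
}}

```text
clock: 18.1
tool_pos: [0.4722, -0.0203, 0.0695]
eef_rot: [180.0, 0.0, 96.5]
ft_force: [-1.1, -0.1, 2.4]
grip_width: 0.204
grip_force: 30.0
```

{"op": "move_arm", "data": {
  "deltas": [
    {"tx": 0,"ty": 0,"tz": -4,"yaw": 0,"grip": -1},
    {"tx": 0,"ty": 0,"tz": -8,"yaw": 0,"grip": -1},
    {"tx": 0,"ty": 0,"tz": -12,"yaw": 0,"grip": -1},
    {"tx": 0,"ty": 0,"tz": -12,"yaw": 0,"grip": -1},
    {"tx": 0,"ty": 0,"tz": -12,"yaw": 0,"grip": -1},
    {"tx": 0,"ty": 0,"tz": -12,"yaw": 0,"grip": -1}
  ]
}}

```text
clock: 18.7
tool_pos: [0.4721, -0.0203, 0.0811]
eef_rot: [-180.0, 0.0, 96.5]
ft_force: [-1.2, 0.0, -1.1]
grip_width: 0.2
grip_force: 30.0
```

{"op": "move_arm", "data": {
  "deltas": [
    {"tx": 0,"ty": 0,"tz": 4,"yaw": 0,"grip": -1},
    {"tx": 0,"ty": 0,"tz": 8,"yaw": 0,"grip": -1},
    {"tx": 0,"ty": 0,"tz": 11,"yaw": 0,"grip": -1},
    {"tx": 0,"ty": 0,"tz": 11,"yaw": 0,"grip": -1},
    {"tx": 0,"ty": 0,"tz": 11,"yaw": 0,"grip": -0.3},
    {"tx": 0,"ty": 0,"tz": 11,"yaw": 0,"grip": -0.1},
    {"tx": 0,"ty": 0,"tz": 11,"yaw": 0,"grip": 0},
    {"tx": 0,"ty": 0,"tz": 11,"yaw": 0,"grip": 0},
    {"tx": 0,"ty": 0,"tz": 11,"yaw": 0,"grip": 0}
  ]
}}

```text
clock: 19.6
tool_pos: [0.4723, -0.0203, 0.0703]
eef_rot: [180.0, 0.0, 96.5]
ft_force: [-0.2, 0.3, 0.1]
grip_width: 0.494
grip_force: 0.0
```

{"op": "move_arm", "data": {
  "deltas": [
    {"tx": 0,"ty": 0,"tz": -30,"yaw": 0,"grip": 0},
    {"tx": 0,"ty": 0,"tz": -70,"yaw": 0,"grip": 0},
    {"tx": -10,"ty": 0,"tz": -110,"yaw": 0,"grip": 0},
    {"tx": -20,"ty": 0,"tz": -150,"yaw": 0,"grip": 0},
    {"tx": -20,"ty": 0,"tz": -190,"yaw": 0,"grip": 0},
    {"tx": -20,"ty": 0,"tz": -190,"yaw": 0,"grip": 0},
    {"tx": -20,"ty": 0,"tz": -190,"yaw": 0,"grip": 0}
  ]
}}

```text
clock: 20.3
tool_pos: [0.4746, -0.0402, 0.2607]
eef_rot: [179.9, 0.0, 96.5]
ft_force: [0.3, 0.6, -0.1]
grip_width: 0.495
grip_force: 0.0
```

Run:
```python
from h import *
c=cap('wrist','w10'); whites(c,.045,.14)
for n in ('wrist','scene','side'):
    c=cap(n); W=world(c); m=(W[...,2]>.112)&(W[...,2]<.14)&(W[...,0]>.55)&(W[...,0]<.72)&(W[...,1]>.1)&(W[...,1]<.3)&(c['frame'].max(2)<90)
    p=W[m]; print(n,len(p),p.size and (np.round((p.max(0)+p.min(0))/2,4),np.round(p.max(0)-p.min(0),4)))
    hub=(W[...,2]>.1)&(W[...,2]<.109)&(W[...,0]>.42)&(W[...,0]<.49)&(W[...,1]>.15)&(W[...,1]<.22)
    p=W[hub]; print('hub',len(p),p.size and (np.round((p.max(0)+p.min(0))/2,4),np.round(p.max(0)-p.min(0),4)))
to(.4718,-.0203,.068,96.4)
```

```text
[508.  12.] 1575 top ctr [0.6509 0.1536 0.126 ] z 0.1289 ctr [0.6504 0.156 ] ext [0.1216 0.0202 0.0398]
[549. 111.] 165 top ctr [0.7788 0.0827 0.0495] z 0.0518 ctr [0.7788 0.0827] ext [0.005  0.069  0.0046]
[278. 108.] 1132 top ctr [0.4648 0.0513 0.0845] z 0.0871 ctr [0.4645 0.0513] ext [0.0424 0.0426 0.0394]
[278. 170.] 1815 top ctr [ 0.4724 -0.0199  0.0851] z 0.088 ctr [ 0.4724 -0.0201] ext [0.0588 0.0585 0.0386]
[279. 214.] 131 top ctr [ 0.4781 -0.0655  0.0895] z 0.092 ctr [ 0.4782 -0.0653] ext [0.0269 0.0096 0.0448]
[277. 259.] 104 top ctr [ 0.4815 -0.116   0.098 ] z 0.1003 ctr [ 0.4815 -0.116 ] ext [0.0079 0.0219 0.0045]
wrist 103 (array([0.6462, 0.1554, 0.1206]), array([0.0075, 0.0053, 0.0167]))
hub 0 0
scene 0 0
hub 17 (array([0.4478, 0.1789, 0.1032]), array([0.0153, 0.0211, 0.0063]))
side 25 (array([0.6476, 0.1564, 0.1234]), array([0.0159, 0.0123, 0.0222]))
hub 7 (array([0.4625, 0.1709, 0.1014]), array([0.0344, 0.0273, 0.0026]))
rows: tx 19.7 ty 0.2 tz 190.7 yaw 0.1 | pose [ 0.4738 -0.0399  0.2587] 96.5 t 20.5 w 0.497 F [-0.   0.1 -0. ]
```

View pics/w10.png

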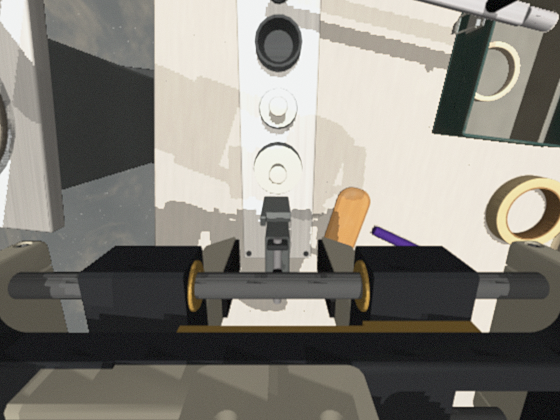

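Both plugs are home again, at (278,108) and (278,170), with the bar and handle at the upper right (~500,10). Next: the clearance round the handle, and the arc for the bar.

Run:
```python
from h import *
for n in ('scene0','side0'):
    W=world(dict(np.load(f'pics/{n}.npz')))
    for lo,hi in ((.1,.16),(.16,.35)):
        m=(W[...,2]>lo)&(W[...,2]<hi)&(W[...,0]>.5)&(W[...,0]<.95)&(W[...,1]>.0)&(W[...,1]<.35)
        p=W[m]; print(n,lo,len(p)); 
        for x in np.arange(.5,.95,.05):
            q=p[(p[:,0]>x)&(p[:,0]<x+.05)]
            if len(q): print('  x%.2f'%x,len(q),'y',q[:,1].min().round(3),q[:,1].max().round(3),'z',q[:,2].max().round(3))
to(.6476,.1568,.20,173)
```

```text
scene0 0.1 1527
  x0.50 2 y 0.164 0.173 z 0.101
  x0.55 4 y 0.153 0.169 z 0.102
  x0.60 39 y 0.151 0.167 z 0.133
  x0.65 16 y 0.151 0.166 z 0.133
  x0.70 4 y 0.152 0.157 z 0.102
  x0.80 46 y 0.041 0.302 z 0.152
  x0.85 1273 y 0.0 0.305 z 0.16
  x0.90 143 y 0.0 0.35 z 0.16
scene0 0.16 5178
  x0.85 3198 y 0.0 0.35 z 0.35
  x0.90 1980 y 0.0 0.35 z 0.35
side0 0.1 1021
  x0.60 27 y 0.15 0.164 z 0.134
  x0.65 16 y 0.146 0.159 z 0.131
  x0.70 1 y 0.154 0.154 z 0.1
  x0.80 52 y 0.035 0.308 z 0.154
  x0.85 844 y 0.002 0.306 z 0.16
  x0.90 81 y 0.001 0.093 z 0.16
side0 0.16 3021
  x0.85 2167 y 0.001 0.35 z 0.35
  x0.90 854 y 0.0 0.35 z 0.35
rows: tx 175.7 ty 195.0 tz 58.7 yaw -76.5 | pose [ 0.4738 -0.0399  0.2587] 96.5 t 20.5 w 0.497 F [-0.   0.1 -0. ]
```

{"op": "move_arm", "data": {
  "deltas": [
    {"tx": 30,"ty": 33,"tz": 0,"yaw": -8.5,"grip": 0},
    {"tx": 60,"ty": 66,"tz": 0,"yaw": -17,"grip": 0},
    {"tx": 90,"ty": 100,"tz": 0,"yaw": -25.5,"grip": 0},
    {"tx": 120,"ty": 133,"tz": 0,"yaw": -34,"grip": 0},
    {"tx": 150,"ty": 166,"tz": 0,"yaw": -42.5,"grip": 0},
    {"tx": 176,"ty": 195,"tz": 10,"yaw": -51,"grip": 0},
    {"tx": 176,"ty": 195,"tz": 30,"yaw": -59.5,"grip": 0},
    {"tx": 176,"ty": 195,"tz": 50,"yaw": -68,"grip": 0},
    {"tx": 176,"ty": 195,"tz": 59,"yaw": -76.5,"grip": 0},
    {"tx": 176,"ty": 195,"tz": 59,"yaw": -76.5,"grip": 0},
    {"tx": 176,"ty": 195,"tz": 59,"yaw": -76.5,"grip": 0}
  ]
}}

```text
clock: 21.6
tool_pos: [0.6482, 0.1568, 0.2005]
eef_rot: [-180.0, -0.1, 172.8]
ft_force: [0.4, 0.0, 0.9]
grip_width: 0.499
grip_force: 0.0
```

Run:
```python
from h import *
c=cap('wrist','w11'); W=world(c)
m=(W[...,2]>.127)&(W[...,2]<.142)&(W[...,0]>.55)&(W[...,0]<.75)&(W[...,1]>.09)&(W[...,1]<.24)
k,l,st,ce=cv2.connectedComponentsWithStats(m.astype(np.uint8))
for i in range(1,k):
    if st[i,4]>30:
        p=W[l==i]; print(ce[i].round(),len(p),np.round((p.max(0)+p.min(0))/2,4),np.round(p.max(0)-p.min(0),4))
to(.6476,.1568,.12,173)
```

```text
[283. 224.] 267 [0.649  0.1607 0.1317] [0.0134 0.0134 0.0092]
rows: tx 0.9 ty -0.2 tz 81.3 yaw -0.2 | pose [0.6485 0.1568 0.2013] 172.79 t 21.65 w 0.502 F [-0.3  0.1 -0.2]
```

View pics/w11.png

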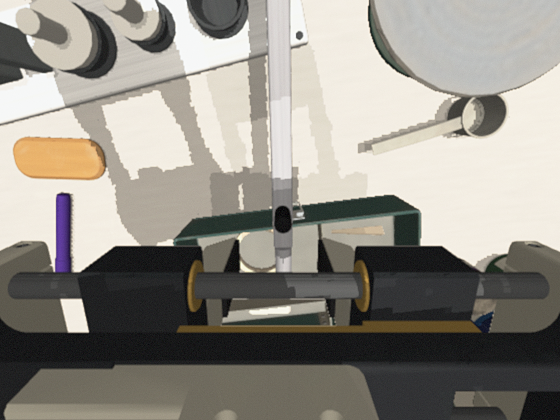

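The handle top is at (283,220), 4 mm off centre. I lower round it and cage it.

{"op": "move_arm", "data": {
  "deltas": [
    {"tx": 0,"ty": 4,"tz": 10,"yaw": -1,"grip": 0},
    {"tx": 0,"ty": 4,"tz": 35,"yaw": -1.5,"grip": 0},
    {"tx": 0,"ty": 4,"tz": 60,"yaw": -1.5,"grip": 0},
    {"tx": 0,"ty": 4,"tz": 78,"yaw": -1.5,"grip": 0},
    {"tx": 0,"ty": 4,"tz": 81,"yaw": -1.5,"grip": 0},
    {"tx": 0,"ty": 4,"tz": 81,"yaw": -1.5,"grip": -0.6},
    {"tx": 0,"ty": 4,"tz": 81,"yaw": -1.5,"grip": -0.6},
    {"tx": 0,"ty": 4,"tz": 81,"yaw": -1.5,"grip": -0.6},
    {"tx": 0,"ty": 4,"tz": 81,"yaw": -1.5,"grip": -0.6}
  ]
}}

```text
clock: 22.55
tool_pos: [0.6493, 0.1608, 0.1213]
eef_rot: [180.0, 0.1, 174.5]
ft_force: [0.4, 0.7, 0.0]
grip_width: 0.222
grip_force: 0.0
```

Run:
```python
from h import *
s=robot.get_state(); p=np.array(s['tool_pos'][:2]); yaw=s['eef_rot'][2]; a=np.radians(yaw)
P=np.array([.4501,.1807]); print(p,yaw,np.linalg.norm(p-P))
th0=np.degrees(np.arctan2(*(p-P)[::-1])); print(th0)
for k in range(1,14):
    th=np.radians(th0-6.5*k if k<12 else -83.7-(k-12)*1.0); d=P+.2*np.array([np.cos(th),np.sin(th)])-p
    print(k,'tx %.1f ty %.1f yaw %.1f'%(1e3*(np.cos(a)*d[0]+np.sin(a)*d[1]),1e3*(np.sin(a)*d[0]-np.cos(a)*d[1]),-(np.degrees(th)+180-yaw)))
```

```text
[0.64928637 0.16083058] 174.48880947447165 0.20017492864859654
-5.696575832103789
1 tx 1.5 ty -22.6 yaw 6.7
2 tx 5.4 ty -45.0 yaw 13.2
3 tx 11.9 ty -66.7 yaw 19.7
4 tx 20.7 ty -87.6 yaw 26.2
5 tx 31.8 ty -107.4 yaw 32.7
6 tx 45.2 ty -125.7 yaw 39.2
7 tx 60.5 ty -142.5 yaw 45.7
8 tx 77.6 ty -157.4 yaw 52.2
9 tx 96.2 ty -170.2 yaw 58.7
10 tx 116.2 ty -180.9 yaw 65.2
11 tx 137.3 ty -189.2 yaw 71.7
12 tx 159.2 ty -195.1 yaw 78.2
13 tx 162.7 ty -195.8 yaw 79.2
```

{"op": "move_arm", "data": {
  "deltas": [
    {"tx": 0.5,"ty": -11,"tz": 0,"yaw": 3.3,"grip": -0.6},
    {"tx": 1.5,"ty": -22.6,"tz": 0,"yaw": 6.7,"grip": -0.6},
    {"tx": 5.4,"ty": -45,"tz": 0,"yaw": 13.2,"grip": -0.6},
    {"tx": 11.9,"ty": -66.7,"tz": 0,"yaw": 19.7,"grip": -0.6},
    {"tx": 20.7,"ty": -87.6,"tz": 0,"yaw": 26.2,"grip": -0.6},
    {"tx": 31.8,"ty": -107.4,"tz": 0,"yaw": 32.7,"grip": -0.6},
    {"tx": 45.2,"ty": -125.7,"tz": 0,"yaw": 39.2,"grip": -0.6},
    {"tx": 60.5,"ty": -142.5,"tz": 0,"yaw": 45.7,"grip": -0.6},
    {"tx": 77.6,"ty": -157.4,"tz": 0,"yaw": 52.2,"grip": -0.6},
    {"tx": 96.2,"ty": -170.2,"tz": 0,"yaw": 58.7,"grip": -0.6},
    {"tx": 106,"ty": -176,"tz": 0,"yaw": 62,"grip": -0.6},
    {"tx": 106,"ty": -176,"tz": 0,"yaw": 62,"grip": -0.6}
  ]
}}

```text
clock: 23.75
tool_pos: [0.5257, -0.0048, 0.1209]
eef_rot: [180.0, 0.0, 112.4]
ft_force: [0.3, 0.0, 1.2]
grip_width: 0.199
grip_force: 0.0
```

Run:
```python
from h import *
s=robot.get_state(); p=np.array(s['tool_pos'][:2]); yaw=s['eef_rot'][2]; a=np.radians(yaw)
P=np.array([.4501,.1807])
for th in (-72,-77,-81,-83.7,-84.7,-85.7):
    t=np.radians(th); d=P+.2*np.array([np.cos(t),np.sin(t)])-p
    print(th,'tx %.1f ty %.1f yaw %.1f'%(1e3*(np.cos(a)*d[0]+np.sin(a)*d[1]),1e3*(np.sin(a)*d[0]-np.cos(a)*d[1]),-(th+180-yaw)))
c=cap('scene'); W=world(c); 
for c in (c,cap('side')):
    W=world(c); m=(W[...,2]>.108)&(W[...,2]<.134)&(W[...,0]>.6)&(W[...,0]<.7)&(W[...,1]>.13)&(W[...,1]<.19); print('still at old place',m.sum())
```

```text
-72 tx 0.9 ty -14.5 yaw 4.4
-77 tx 3.0 ty -31.8 yaw 9.4
-81 tx 5.8 ty -45.5 yaw 13.4
-83.7 tx 8.2 ty -54.6 yaw 16.1
-84.7 tx 9.2 ty -58.0 yaw 17.1
-85.7 tx 10.2 ty -61.3 yaw 18.1
still at old place 0
still at old place 0
```

{"op": "move_arm", "data": {
  "deltas": [
    {"tx": 1,"ty": -14.5,"tz": 0,"yaw": 4.4,"grip": -0.6},
    {"tx": 3,"ty": -31.8,"tz": 0,"yaw": 9.4,"grip": -0.6},
    {"tx": 4.5,"ty": -39,"tz": 0,"yaw": 11.5,"grip": -0.6},
    {"tx": 6,"ty": -45.5,"tz": 0,"yaw": 13.4,"grip": -0.6},
    {"tx": 7,"ty": -50,"tz": 0,"yaw": 14.8,"grip": -0.6},
    {"tx": 8,"ty": -54.5,"tz": 0,"yaw": 16.1,"grip": -0.6},
    {"tx": 8,"ty": -56,"tz": 0,"yaw": 16.1,"grip": -0.6},
    {"tx": 8,"ty": -57,"tz": 0,"yaw": 16.1,"grip": -0.6},
    {"tx": 8,"ty": -57,"tz": 0,"yaw": 16.1,"grip": -0.6}
  ]
}}

```text
clock: 24.75
tool_pos: [0.4708, -0.0187, 0.1202]
eef_rot: [180.0, 0.0, 96.4]
ft_force: [-0.4, -0.4, 0.0]
grip_width: 0.201
grip_force: 0.0
```

{"op": "move_arm", "data": {
  "deltas": [
    {"tx": 0,"ty": -1,"tz": 0,"yaw": 0,"grip": -0.6},
    {"tx": 0,"ty": -2,"tz": 0,"yaw": 0,"grip": -0.6},
    {"tx": 0,"ty": -2,"tz": 0,"yaw": 0,"grip": -0.6},
    {"tx": 0,"ty": -2,"tz": 0,"yaw": 0,"grip": -0.6}
  ]
}}

```text
clock: 25.15
tool_pos: [0.4694, -0.0189, 0.1203]
eef_rot: [179.9, 0.0, 96.4]
ft_force: [4.5, 1.2, -2.4]
grip_width: 0.198
grip_force: 2.4
```

The bar is against its stop (4.5 N). I back off, release, rise and look.

{"op": "move_arm", "data": {
  "deltas": [
    {"tx": 0,"ty": 1.5,"tz": 0,"yaw": 0,"grip": -0.4},
    {"tx": 0,"ty": 2,"tz": 0,"yaw": 0,"grip": 0},
    {"tx": 0,"ty": 2,"tz": 0,"yaw": 0,"grip": 0},
    {"tx": 0,"ty": 2,"tz": 0,"yaw": 0,"grip": 0},
    {"tx": 0,"ty": 2,"tz": -30,"yaw": 0,"grip": 0},
    {"tx": 0,"ty": 2,"tz": -70,"yaw": 0,"grip": 0},
    {"tx": -50,"ty": 2,"tz": -100,"yaw": 0,"grip": -1},
    {"tx": -100,"ty": 2,"tz": -100,"yaw": 0,"grip": -1},
    {"tx": -145,"ty": 2,"tz": -100,"yaw": 0,"grip": -1},
    {"tx": -145,"ty": 2,"tz": -100,"yaw": 0,"grip": -1},
    {"tx": -145,"ty": 2,"tz": -100,"yaw": 0,"grip": -1}
  ]
}}

```text
clock: 26.25
tool_pos: [0.4864, -0.1636, 0.2198]
eef_rot: [-179.9, -0.0, 96.2]
ft_force: [-0.1, 1.6, 0.4]
grip_width: 0.113
grip_force: 0.0
```

Run:
```python
from h import *
c=cap('wrist','w12'); W=world(c); f=c['frame']
m=(W[...,2]>.115)&(W[...,2]<.142)&(W[...,0]>.4)&(W[...,0]<.56)&(W[...,1]>-.2)&(W[...,1]<.1)
k,l,st,ce=cv2.connectedComponentsWithStats(m.astype(np.uint8))
for i in range(1,k):
    if st[i,4]>30:
        p=W[l==i]; t=p[p[:,2]>p[:,2].max()-.008]; print(ce[i].round(),len(p),np.round((t.max(0)+t.min(0))/2,4),np.round(p.max(0)-p.min(0),4))
p=np.array([.4721,-.0181])
to(.4873,-.160,.121,96.4)
```

```text
[280.  21.] 472 [ 0.472  -0.0184  0.1323] [0.0137 0.0135 0.021 ]
[280. 179.] 193 [ 0.4844 -0.1332  0.1287] [0.0116 0.0112 0.017 ]
rows: tx 2.3 ty 1.2 tz 98.8 yaw -0.1 | pose [ 0.4863 -0.1624  0.2198] 96.34 t 26.3 w 0.068 F [0.8 0.2 0.3]
```

View pics/w12.png

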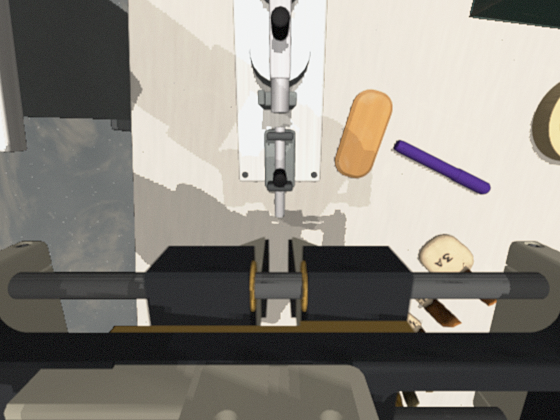

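The bar is closed with its end in the catch at (280,95). The bolt peg at (280,179) is still drawn back. I lower behind it with the fingers shut.

{"op": "move_arm", "data": {
  "deltas": [
    {"tx": 0,"ty": 1,"tz": 35,"yaw": 0,"grip": -1},
    {"tx": 0,"ty": 1,"tz": 70,"yaw": 0,"grip": -1},
    {"tx": 0,"ty": 1,"tz": 92,"yaw": 0,"grip": -1},
    {"tx": 0,"ty": 1,"tz": 99,"yaw": 0,"grip": -1},
    {"tx": 0,"ty": 1,"tz": 99,"yaw": 0,"grip": -1},
    {"tx": 5,"ty": 1,"tz": 99,"yaw": 0,"grip": -1},
    {"tx": 10,"ty": 1,"tz": 99,"yaw": 0,"grip": -1},
    {"tx": 15,"ty": 1,"tz": 99,"yaw": 0,"grip": -1},
    {"tx": 20,"ty": 1,"tz": 99,"yaw": 0,"grip": -1},
    {"tx": 25,"ty": 1,"tz": 99,"yaw": 0,"grip": -1},
    {"tx": 30,"ty": 1,"tz": 99,"yaw": 0,"grip": -1},
    {"tx": 30,"ty": 1,"tz": 99,"yaw": 0,"grip": -1}
  ]
}}

```text
clock: 27.5
tool_pos: [0.4843, -0.1321, 0.1212]
eef_rot: [-180.0, -0.0, 96.4]
ft_force: [-0.3, 0.0, 0.3]
grip_width: 0.004
grip_force: 0.0
```

{"op": "move_arm", "data": {
  "deltas": [
    {"tx": 4,"ty": 0,"tz": 0,"yaw": 0,"grip": -1},
    {"tx": 7,"ty": 0,"tz": 0,"yaw": 0,"grip": -1},
    {"tx": 9,"ty": 0,"tz": 0,"yaw": 0,"grip": -1},
    {"tx": 10,"ty": 0,"tz": 0,"yaw": 0,"grip": -1},
    {"tx": 10,"ty": 0,"tz": 0,"yaw": 0,"grip": -1}
  ]
}}

```text
clock: 28.0
tool_pos: [0.4836, -0.1244, 0.1213]
eef_rot: [180.0, 0.2, 96.4]
ft_force: [0.1, -8.4, -1.5]
grip_width: 0.003
grip_force: 4.0
```

```bash
cat >> h.py <<'E'
def pegs(c):
    W=world(c)
    m=(W[...,2]>.108)&(W[...,2]<.136)&(W[...,0]>.44)&(W[...,0]<.52)&(W[...,1]>-.2)&(W[...,1]<.1)&(c['frame'].max(2)<95)
    k,l,st,ce=cv2.connectedComponentsWithStats(m.astype(np.uint8))
    for i in range(1,k):
        if st[i,4]>8:
            p=W[l==i]; print(ce[i].round(),len(p),np.round((p.max(0)+p.min(0))/2,4),np.round(p.max(0)-p.min(0),4))
E
python3 - <<'E'
from h import *
for n in ('wrist','scene','side'): print(n); pegs(cap(n))
to(.48,-.12,.121,96.4)
E
```

```text
wrist
[278.  46.] 1218 [ 0.4715 -0.0181  0.122 ] [0.0132 0.0137 0.0277]
[278. 240.] 783 [ 0.4821 -0.1088  0.122 ] [0.0292 0.0135 0.0279]
scene
[239. 215.] 31 [ 0.4683 -0.022   0.1211] [0.0083 0.0115 0.0258]
[270. 240.] 22 [ 0.4857 -0.1327  0.1223] [0.0273 0.0059 0.0248]
side
[243. 206.] 16 [ 0.4701 -0.0229  0.1152] [0.0119 0.0121 0.0127]
[262. 216.] 18 [ 0.4842 -0.1323  0.1227] [0.0054 0.0066 0.0264]
rows: tx 4.7 ty -3.1 tz 0.3 yaw 0.0 | pose [ 0.4836 -0.1244  0.1213] 96.41 t 28.15 w 0.008 F [-0.5 -7.9 -0.2]
```

It is pushing 8 N against the stop. I back off, rise, and verify.

{"op": "move_arm", "data": {
  "deltas": [
    {"tx": -10,"ty": 0,"tz": 0,"yaw": 0,"grip": -1},
    {"tx": -15,"ty": 0,"tz": 0,"yaw": 0,"grip": -1},
    {"tx": -20,"ty": 0,"tz": -40,"yaw": 0,"grip": -1},
    {"tx": -30,"ty": 0,"tz": -80,"yaw": 0,"grip": -1},
    {"tx": -40,"ty": 0,"tz": -110,"yaw": 0,"grip": -1},
    {"tx": -40,"ty": 0,"tz": -110,"yaw": 0,"grip": -1},
    {"tx": -40,"ty": 0,"tz": -110,"yaw": 0,"grip": -1}
  ]
}}

```text
clock: 28.85
tool_pos: [0.4877, -0.1627, 0.2312]
eef_rot: [180.0, -0.0, 96.4]
ft_force: [-0.6, 0.1, -0.6]
grip_width: 0.002
grip_force: 0.0
```

Run:
```python
from h import *
c=cap('wrist','w13'); pegs(c); whites(c,.045,.09)
```

```text
[278.  28.] 427 [ 0.4716 -0.0185  0.122 ] [0.0129 0.0131 0.0279]
[278. 148.] 160 [ 0.4812 -0.108   0.1206] [0.0109 0.0108 0.025 ]
[260.  53.] 829 top ctr [ 0.4629 -0.0215  0.0836] z 0.0852 ctr [ 0.4539 -0.0216] ext [0.0213 0.0535 0.0359]
[297.  52.] 827 top ctr [ 0.4817 -0.0194  0.0835] z 0.0858 ctr [ 0.4911 -0.0193] ext [0.0209 0.0535 0.0371]
[289. 159.] 347 top ctr [ 0.4943 -0.1203  0.0823] z 0.0853 ctr [ 0.4943 -0.1202] ext [0.0118 0.0533 0.0375]
[268. 161.] 290 top ctr [ 0.4736 -0.1249  0.0832] z 0.0857 ctr [ 0.4736 -0.1249] ext [0.0125 0.0395 0.0049]
```

View pics/w13.png

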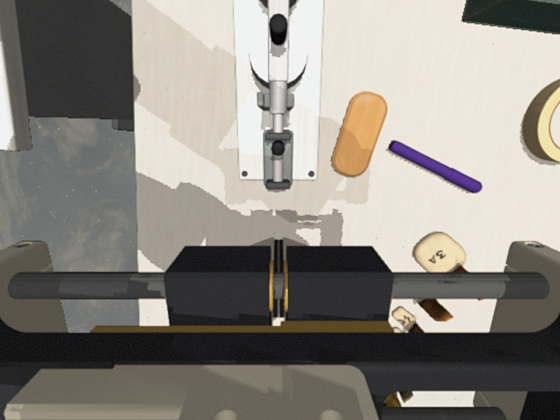

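The bolt peg moved from (280,179) to (278,148), about 25.5 mm, so the bolt is home. I'll make a quick check of the small plug and hand in.

Run:
```python
from h import *
c=cap('scene'); W=world(c); d=np.hypot(W[...,0]-.4644,W[...,1]-.0515); m=(d<.03)&(W[...,2]>.042)&(W[...,2]<.088)&(c['frame'].min(2)>120)
p=W[m]; print(len(p),p[:,2].max(),p.mean(0),p.min(0),p.max(0))
if len(p)>30 and abs(np.median(p[p[:,2]<.056][:,0])-.464)<.015: print(robot.job_done())
```

```text
77 0.08732587236001449 [0.45463132 0.04865734 0.05237647] [0.44256501 0.03050758 0.0421247 ] [0.47536535 0.07031076 0.08732587]
the job is handed in; nothing more can be done
None
```

The job is handed in: the small and large plugs are home in their cups and lift-checked, smallest first. There was no medium plug on the bench. The bar is closed in its catch and the bolt moved about 25.5 of 26 mm; my last full look at the small plug was before the bar closed, with only a partial view after.

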